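# Raise the fume hood sash to its mark and start the fan

## Robot

A 6-joint arm with a two-finger parallel gripper is mounted at the origin on a cart in front of the work surface, level with it; the furniture and walls round the work are solid. World frame = base frame: x ahead of the robot, y to its left, z up, the work surface at z = 0. Lengths are in m, angles in rad, forces in N, time in s.
With the tool pointing down it reaches from about 0.35 to 0.775 m from the base axis. Payload 5.5 kg.
Tool frame: the origin (TCP) lies on the mounting face of the last link; the fingertips stand 173 mm ahead of it and the grasp point (between the pads) lies 155 mm ahead of it; z points along the fingers, y is the direction in which the jaws open and shut (so a half turn about z gives the same grasp; the last joint's range is limited). The gripper opens to 85 mm and grips with 20 to 120 N. Pads are 22 mm wide; open, the fingers measure 114 mm over their backs; the gripper's body (76 mm by 85 mm) begins 54 mm behind the grasp point. The pads swing forward as they close: fully open they stand 13 mm farther back than shut.
Start: joints at [-1.34, 0.313, 0.046, 1.304, 0, 1.431], TCP at [0.208, -0.536, 0.405] pointing down, gripper open.
Joint ranges: [-2.76, 2.76], [-0.86, 1.69], [-1.03, 1.26], [-2.2, 2.34], [-1.47, 1.5], [-3.14, 3.14]. Speed limits (rad/s): [2.57, 2.57, 3.14, 3.14, 3.14, 3.14].

## Interface

Orientations are given as a unit quaternion [w, x, y, z].
In Python, from workcell import get_state, eyes, env gives the robot as it stands. The module is installed in compiled form; this text tells all that it offers.
- The arm moves only by the tool carry_out, never from a script. Its argument "motion" is a list of rows, each an object of numbers: "jaw": the opening, from -1 (shut) to 1 (fully open); "tx", "ty", "tz": the shift along the tool's x, y, z in cm; "wx", "wy", "wz": the turn, a rotation vector about the tool's x, y, z in degrees. In form: [{"jaw": .., "tx": .., "ty": .., "tz": .., "wx": .., "wy": .., "wz": ..}, ...]. A call has 1 to 20 rows; each row shifts and turns the commanded pose from where the row before left it, along the tool's axes as they then stand; what a row does not reach is not made up. A row lasts 1/8 s, in which the tool goes at most 62.5 mm and 10.7 degrees, less where a joint would pass 70% of its speed; a pose out of reach is approached as far as the arm can. A call with a gripper value outside its range is refused whole. The fingers move at their own pace and stop on an object; "force" is the grip in N (left out, the last holds). Time passes only in rows, so rows that do not move let the fingers close. It gives the time, the measured TCP pose, the force and the opening at its end, in the units of the state.
- get_state(): the state, without advancing time (a new reading comes with each control period).
- eyes.read_camera(name): name is "side" or "top" or "wrist"; returns the picture (384x512x3 uint8, blue, green, red); there is no depth.
- eyes.calibration(name): a dict with "K" (3x3 intrinsics, pixels), "camera_from_world" (4x4, takes a point from world to camera coordinates). Camera axes: x right, y up, looking along -z (the intrinsics and any distortion apply to the point x, -y, -z); pixel columns grow to the right and rows downward; lengths in m; the calibration is good to about 2 mm. A picture is of the moment at which its call begins: read the wrist's pose just before it. calibration takes no time and is no camera call; for the wrist camera it gives the pose at the moment of the call.
- env.hand_in(): hands the job in, once; it reports no verdict.
The state is a dict: "clock": time; "joint_pos": joint angles; "qvel": joint speeds; "tau": joint torques, N m; "tcp_pos": TCP position; "orientation": TCP orientation; "wrist_force": force on the tool from outside, world axes, zero at the start; "ft_torque": the same for the moment, N m; "finger_gap": finger opening in m.
Only numpy, scipy, OpenCV 4.12 (cv2) and the standard library are available. Lean on these libraries where they do the work, as an engineer would, in place of code of your own. Each camera call takes 0.05 s, during which the arm holds its last target.

## Task

Get the small fume hood ready for work: with the fingertips beneath the lip of its counterweighted sash, gently push the sash up until the underside of the lip is level with the tip of the black pointer on the hood's left post, and let go of it. Only then press the round button of the fan switch on the bench all the way down and let it go. Do not pinch the lip, and leave everything else standing where it is.

Things in the scene. Friction and masses are not known exactly. Their poses are not given: they have to be found in the camera images.
- hood: bench-top fume hood, 200 deep (x), 320 wide (y), 450 high, with a 92 mm dia. spigot up to 50 mm higher on the roof; origin on the bench under its centre, -x is its front (faces the robot, yawed a little), +y its left as the robot sees it. A 60 mm high plinth, its front face at x = -100; front posts 22 wide at both sides, front faces at x = -100 too; between them the sash. It is fixed. A small beaker and a dropper bottle stand inside on the plinth
- sash (a joint): height of the sliding sash above its closed position, m, 0 to 0.16, grows upward. It is counterweighted: it stays wherever it is left, and moves up or down against about 3 to 6 N (friction and imperfect balance) plus slight damping. Its lip is a level steel ledge 272 mm long (y), whose underside is 85 mm above the bench when the sash is closed; the lip's front edge is 30 mm in front of the posts and plinth, and the space below it is free down to the bench
- lip_edge (a point): middle of the lip's front lower edge, moves with the sash; axes as the hood's (x into the hood, y along the lip, z up). The lip reaches 30 mm back from here to the plane of the posts and 136 mm to either side, and is 14 mm thick; the upper half of its thickness begins 10 mm farther back
- pointer_tip (a point): tip of the black wedge-shaped pointer clipped to the front of the hood's left post, level with the target height of the lip's underside; it points along the lip to the lip's left end. Its plate is 6 mm thick with a small steel screw 14 mm out from the post
- fan_button (a joint): how far the fan switch's button is pressed, m: 0 out, 0.006 fully down; springs back, about 4 N at full depth
- fan_button_top (a point): centre of the top face of the fan switch's round button (38 mm dia., white), pressed straight down; 50 mm above the bench; it sits in a round collar on the switch, a small grey box (80x66 mm, 30 mm high) fixed on the bench to the left of the hood, in a row with the timer and the label roll, in any order
- bench_timer: loose square bench timer, 66x66x18 mm, three small keys and a display on top; bystander, origin under its centre
- label_roll: loose white label roll, 68 mm dia., 38 mm high; bystander, origin under its centre
- vial: loose small capped vial, 25 mm dia., 46 mm high, stands on the bench beside the hood's left post; bystander, origin under its centre
- oil_bottle: loose dropper bottle, 28 mm dia., 70 mm high, inside the hood; bystander, origin under its centre
- beaker: loose beaker, 56 mm dia., 69 mm high, inside the hood; bystander, origin under its centre
Not all that is in view belongs to the job. What is shaped like the part that bears fan_button but red or yellow is not meant.

How it is judged:
By the outcome, as a careful person would: the job done as asked, in the order asked, and still so for the second after the job is handed in, with the robot touching nothing.
It also fails if it takes over 67 s, if anything falls off the work surface, if the arm or the gripper's body presses on something with over 40 N, if the wrist force passes 120 N, or if a joint passes its speed limit or range.

## Working session

There is one attempt and no reset: what is moved stays moved. The work goes in short steps, Python scripts to look and compute and a tool call to move; the robot and the scene stay as the last step left them, time stands still between calls to the robot, and variables do not carry over. Pictures are saved under pics/ and viewed, and the job is handed in when it is done.

Besides the shell and the picture viewer there is one more tool, called after "Emit:" by a JSON object that holds its "op" and its "data", one argument or row to a line. carry_out: Moves the arm, as the interface text tells. Its arguments: {"type":"object","properties":{"motion":{"type":"array"},"force":{"type":"number"}},"required":["motion"]}

```bash
mkdir -p pics; cat > h.py <<'E'
import numpy as np, cv2
from workcell import get_state, eyes, env
def proj(c,P):
    P=np.atleast_2d(P); T=np.array(c["camera_from_world"]); q=P@T[:3,:3].T+T[:3,3]
    q=q*[1,-1,-1]; u=q@np.array(c["K"]).T
    return u[:,:2]/u[:,2:]
def ray(c,px):
    T=np.array(c["camera_from_world"]);K=np.array(c["K"])
    d=np.linalg.inv(K)@[px[0],px[1],1]; d=d*[1,-1,-1]
    return -T[:3,:3].T@T[:3,3], T[:3,:3].T@d
def onz(c,px,z):
    o,d=ray(c,px); return o+d*(z-o[2])/d[2]
def tri(obs):
    A=np.zeros((3,3));b=np.zeros(3)
    for c,px in obs:
        o,d=ray(c,px);d/=np.linalg.norm(d);M=np.eye(3)-np.outer(d,d);A+=M;b+=M@o
    return np.linalg.solve(A,b)
E
python3 - <<'E'
from h import *
for n in ["side","top","wrist"]:
    im=eyes.read_camera(n);cv2.imwrite(f"pics/{n}0.png",im);c=eyes.calibration(n);print(n,c)
print(get_state())
E
```

```text
side {'K': array([[415.84920659,   0.        , 253.16294451],
       [  0.        , 415.84920659, 197.94135044],
       [  0.        ,   0.        ,   1.        ]]), 'camera_from_world': array([[-0.84102186, -0.54053557, -0.02243956,  0.44887103],
       [ 0.31777855, -0.52715072,  0.78811732, -0.27951719],
       [-0.43783447,  0.65569309,  0.61511589, -1.17622221],
       [ 0.        ,  0.        ,  0.        ,  1.        ]])}
top {'K': array([[452.12164098,   0.        , 254.380803  ],
       [  0.        , 452.12164098, 194.00757168],
       [  0.        ,   0.        ,   1.        ]]), 'camera_from_world': array([[-0.01649468, -0.99984384,  0.00634237,  0.03694952],
       [ 0.99002382, -0.01544429,  0.14005111, -0.53373681],
       [-0.13993129,  0.00858919,  0.99012396, -1.53461734],
       [ 0.        ,  0.        ,  0.        ,  1.        ]])}
wrist {'K': array([[335.27610847,   0.        , 255.93745677],
       [  0.        , 335.27610847, 189.72732105],
       [  0.        ,   0.        ,   1.        ]]), 'camera_from_world': array([[ 3.62499017e-01, -9.31984151e-01,  7.40
[... 274 characters left out ...]
  1.00000000e+00]])}
{'clock': 0.15, 'joint_pos': array([-1.33962495e+00,  3.13827245e-01,  4.52473814e-02,  1.30363500e+00,
       -2.44554766e-05,  1.43117457e+00]), 'qvel': array([ 0.00044696, -0.00206504,  0.00130836, -0.00079677,  0.00039814,
        0.00013087]), 'tau': array([ 8.23060218e-04, -4.81065953e+01,  2.98815858e+01,  1.39558417e-02,
       -2.18687715e-04, -1.57073083e-05]), 'tcp_pos': array([ 0.20829552, -0.53578393,  0.40401698]), 'orientation': array([-7.07965157e-04,  9.82862978e-01,  1.84336280e-01, -4.46701793e-05]), 'wrist_force': array([0.39890194, 0.16173105, 0.60855193]), 'ft_torque': array([-0.03326249,  0.02269347,  0.0216921 ]), 'finger_gap': 0.0850934812905837}
```

View pics/side0.png

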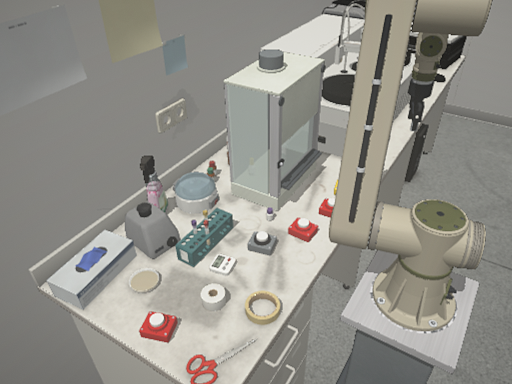

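View pics/top0.png

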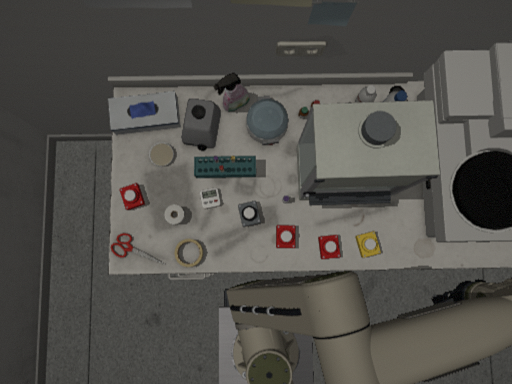

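View pics/wrist0.png

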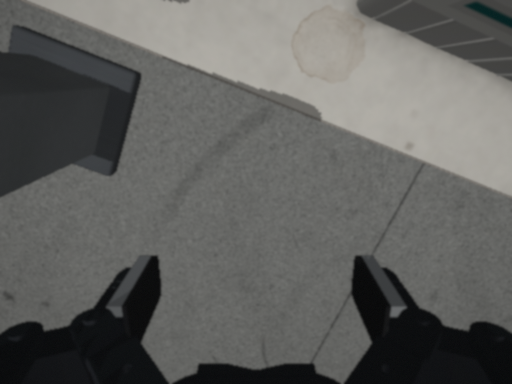

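The candidates for the fan switch, by top-view pixel, are the grey box (249,213), red boxes at (286,237), (330,247) and (132,196), and a yellow one at (370,244). The grey one fits the description: it is in a row with the timer (210,198) and the roll (175,214). I'll check it in close crops.

```bash
python3 - <<'E'
import cv2,numpy as np
t=cv2.imread("pics/top0.png");s=cv2.imread("pics/side0.png")
a=cv2.resize(t[170:260,190:290],None,fx=4,fy=4,interpolation=cv2.INTER_CUBIC)
b=cv2.resize(s[200:290,190:290],None,fx=4,fy=4,interpolation=cv2.INTER_CUBIC)
cv2.imwrite("pics/c1.png",np.hstack([a,b]))
cv2.imwrite("pics/c2.png",cv2.resize(s[80:230,220:345],None,fx=4.8,fy=4,interpolation=cv2.INTER_CUBIC))
cv2.imwrite("pics/c3.png",cv2.resize(t[95:215,270:450],None,fx=4.4,fy=4.4,interpolation=cv2.INTER_CUBIC))
E
```

```text
(no output)
```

View pics/c1.png

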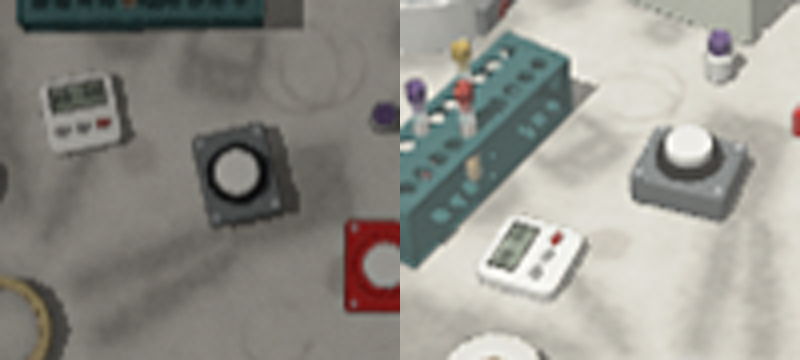

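View pics/c2.png

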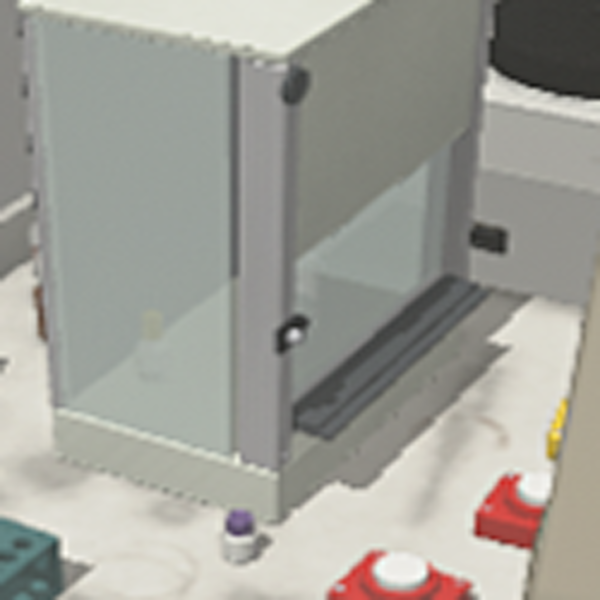

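View pics/c3.png

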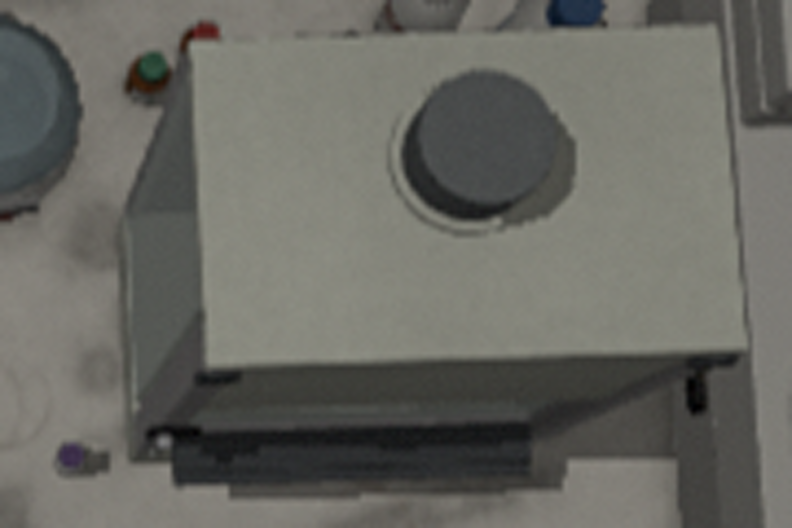

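The close crop confirms the target: the grey box with a white button and dark collar at top (249,213) / side (262,241). The pointer with its bright screw is at side (281,164), and the lip runs from side (282,185) to (320,152).

```bash
python3 - <<'E'
from h import *
from scipy.optimize import least_squares
t=eyes.calibration("top");s=eyes.calibration("side")
for n,p in dict(fl=(317,178.4),fr=(439.3,174.5),bl=(313.2,104.5),br=(433.2,101.4)).items(): print(n,onz(t,p,0.45).round(4))
print("button top",onz(t,(249.2,213.2),.05),"side",onz(s,(262.3,236.5),.05))
print("vial",onz(t,(286.3,198.8),.046), onz(s,(270,210.5),.046))
for z in (.085,.1,.12,.14): print(z,"lip l/r top",onz(t,(309.8,205.2),z).round(4),onz(t,(390.5,201.8),z).round(4))
# plinth base front-left corner side
print("plinth fl",onz(s,(220+280/4.8,80+518/4),0), onz(s,(220+282/4.8,80+468/4),.06), "bl",onz(s,(220+55/4.8,80+455/4),0))
E
```

```text
fl [ 0.514  -0.1296  0.45  ]
fr [ 0.5193 -0.4455  0.45  ]
bl [ 0.7114 -0.1267  0.45  ]
br [ 0.7154 -0.4439  0.45  ]
button top [0.46632231 0.04734295 0.05      ] side [0.46306295 0.05451143 0.05      ]
vial [ 0.51461465 -0.08151968  0.046     ] [ 0.51067276 -0.07233372  0.046     ]
0.085 lip l/r top [ 0.4866 -0.1569  0.085 ] [ 0.4939 -0.4293  0.085 ]
0.1 lip l/r top [ 0.4849 -0.1549  0.1   ] [ 0.4921 -0.4246  0.1   ]
0.12 lip l/r top [ 0.4826 -0.1523  0.12  ] [ 0.4897 -0.4184  0.12  ]
0.14 lip l/r top [ 0.4804 -0.1496  0.14  ] [ 0.4873 -0.4122  0.14  ]
plinth fl [ 5.16302355e-01 -1.40216458e-01  1.11022302e-16] [ 0.51381422 -0.13704377  0.06      ] bl [ 7.14654622e-01 -1.29526869e-01  1.11022302e-16]
```

```bash
python3 - <<'E'
from h import *
from scipy.spatial.transform import Rotation as R
t=eyes.calibration("top");s=eyes.calibration("side");w=eyes.calibration("wrist");S=get_state()
q=S['orientation'];Rt=R.from_quat(np.r_[q[1:],q[0]]).as_matrix();print("tool axes cols\n",Rt.round(3))
T=np.array(w["camera_from_world"]);o=-T[:3,:3].T@T[:3,3]
print("cam in tool",Rt.T@(o-S['tcp_pos']),"look",Rt.T@(-T[2,:3]),"right",Rt.T@T[0,:3],"up",Rt.T@T[1,:3])
P=tri([(t,(307,195)),(s,(280.8,164))]);print("screw",P,proj(t,P),proj(s,P))
L=tri([(t,(309.8,205.2)),(s,(220+312/4.8,80+437/4))]);print("lip left front",L,proj(t,L),proj(s,L))
for px in [(260,272),(150,272)]: print("bench edge",onz(t,px,0))
for n,p in dict(r1=(286,237),r2=(330,247),y=(370,244),).items(): print(n,onz(t,p,.05))
E
```

```text
tool axes cols
 [[ 0.932  0.362 -0.   ]
 [ 0.362 -0.932  0.001]
 [ 0.    -0.001 -1.   ]]
cam in tool [ 0.0820173  -0.00143608  0.03111463] look [-0.32012639  0.00145379  0.94737373] right [ 1.54881684e-04  9.99998890e-01 -1.48220593e-03] up [9.47374830e-01 3.27762401e-04 3.20126264e-01]
screw [ 0.50586042 -0.13351142  0.20224927] [[306.90672874 194.82279941]] [[280.98948071 164.01827435]]
lip left front [ 0.49159594 -0.15327073  0.0913331 ] [[308.91957168 203.52795905]] [[286.82613292 189.4031255 ]]
bench edge [0.2654714  0.01303938 0.        ]
bench edge [0.27184319 0.39482173 0.        ]
r1 [ 0.38299158 -0.07671823  0.05      ]
r2 [ 0.34673241 -0.22531736  0.05      ]
y [ 0.35463877 -0.36190619  0.05      ]
```

The lip's underside is at about z 0.09 and the pointer at about 0.20. Red and yellow decoys stand in front of the hood at x 0.31–0.39, so I'll approach with the tool pitched roughly 25° down. First I'll go to a viewing pose with the jaws shut.

Emit:
{"op": "carry_out", "data": {
  "motion": [
    {"jaw": -1, "tx": 3, "ty": -3.9},
    {"jaw": -1, "tx": 3, "ty": -3.9},
    {"jaw": -1, "tx": 3, "ty": -3.9},
    {"jaw": -1, "tx": 3, "ty": -3.9},
    {"jaw": -1, "tx": 3, "ty": -3.9},
    {"jaw": -1, "wz": 10},
    {"jaw": -1, "wz": 10},
    {"jaw": -1},
    {"jaw": -1}
  ],
  "force": 20
}}

```text
invalid input at $.motion[0]: expected keys jaw, tx, ty, tz, wx, wy, wz
```

All the keys are needed.

Emit:
{"op": "carry_out", "data": {
  "motion": [
    {"jaw": -1, "tx": 3, "ty": -3.9, "tz": 0, "wx": 0, "wy": 0, "wz": 0},
    {"jaw": -1, "tx": 3, "ty": -3.9, "tz": 0, "wx": 0, "wy": 0, "wz": 0},
    {"jaw": -1, "tx": 3, "ty": -3.9, "tz": 0, "wx": 0, "wy": 0, "wz": 0},
    {"jaw": -1, "tx": 3, "ty": -3.9, "tz": 0, "wx": 0, "wy": 0, "wz": 0},
    {"jaw": -1, "tx": 3, "ty": -3.9, "tz": 0, "wx": 0, "wy": 0, "wz": 0},
    {"jaw": -1, "tx": 0, "ty": 0, "tz": 0, "wx": 0, "wy": 0, "wz": 10},
    {"jaw": -1, "tx": 0, "ty": 0, "tz": 0, "wx": 0, "wy": 0, "wz": 10},
    {"jaw": -1, "tx": 0, "ty": 0, "tz": 0, "wx": 0, "wy": 0, "wz": 0}
  ],
  "force": 20
}}

```text
clock: 1.15
tcp_pos: [0.2775, -0.2996, 0.4046]
orientation: [-0.0, 1.0, 0.012, -0.0]
wrist_force: [0.3, 0.0, -0.1]
finger_gap: -0.0001
```

Emit:
{"op": "carry_out", "data": {
  "motion": [
    {"jaw": -1, "tx": 0, "ty": 0, "tz": 0, "wx": 0, "wy": 10, "wz": 0},
    {"jaw": -1, "tx": 0, "ty": 0, "tz": 0, "wx": 0, "wy": 10, "wz": 0},
    {"jaw": -1, "tx": 0, "ty": 0, "tz": 0, "wx": 0, "wy": 10, "wz": 0},
    {"jaw": -1, "tx": 0, "ty": 0, "tz": 0, "wx": 0, "wy": 10, "wz": 0},
    {"jaw": -1, "tx": 0, "ty": 0, "tz": 0, "wx": 0, "wy": 10, "wz": 0},
    {"jaw": -1, "tx": 0, "ty": 0, "tz": 0, "wx": 0, "wy": 10, "wz": 0},
    {"jaw": -1, "tx": 0, "ty": 0, "tz": 0, "wx": 0, "wy": 5, "wz": 0},
    {"jaw": -1, "tx": 0, "ty": 0, "tz": 0, "wx": 0, "wy": 0, "wz": 0}
  ]
}}

```text
clock: 2.15
tcp_pos: [0.277, -0.2996, 0.4039]
orientation: [-0.005, 0.844, 0.01, 0.537]
wrist_force: [-0.2, 0.1, 0.1]
finger_gap: 0.0001
```

```bash
cat > snap.py <<'E'
import sys,pickle
from h import *
tag=sys.argv[1]
S=get_state();print({k:np.round(S[k],4) for k in ("clock","tcp_pos","orientation","joint_pos","wrist_force")})
D={}
for n in sys.argv[2:]:
    c=eyes.calibration(n);im=eyes.read_camera(n);cv2.imwrite(f"pics/{n}_{tag}.png",im);D[n]=c
    pickle.dump(c,open(f"pics/{n}_{tag}.pkl","wb"))
E
python3 snap.py a wrist
```

```text
{'clock': np.float64(2.15), 'tcp_pos': array([ 0.277 , -0.2996,  0.4039]), 'orientation': array([-0.0051,  0.8437,  0.0095,  0.5368]), 'joint_pos': array([-1.3136, -0.218 , -0.7404,  0.5843,  1.0772,  2.086 ]), 'wrist_force': array([-0.1821,  0.0772,  0.0585])}
```

View pics/wrist_a.png

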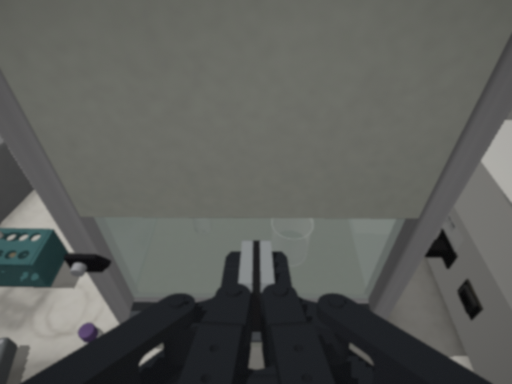

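The wrist view shows the pointer at left with its tip at (110,263) and screw at (78,267). The lip at the bottom is partly hidden by the fingers. I'll move down and left for a second view.

Emit:
{"op": "carry_out", "data": {
  "motion": [
    {"jaw": -1, "tx": -3.6, "ty": -2, "tz": 1.7, "wx": 0, "wy": 0, "wz": 0},
    {"jaw": -1, "tx": -3.6, "ty": -2, "tz": 1.7, "wx": 0, "wy": 0, "wz": 0},
    {"jaw": -1, "tx": -3.6, "ty": -2, "tz": 1.7, "wx": 0, "wy": 0, "wz": 0},
    {"jaw": -1, "tx": 0, "ty": 0, "tz": 0, "wx": 0, "wy": 0, "wz": 0}
  ]
}}

```text
clock: 2.7
tcp_pos: [0.2746, -0.2497, 0.293]
orientation: [-0.011, 0.846, 0.013, 0.533]
wrist_force: [0.4, 0.3, -0.3]
finger_gap: 0.0001
```

```bash
python3 snap.py b wrist side
```

```text
{'clock': np.float64(2.7), 'tcp_pos': array([ 0.2746, -0.2497,  0.293 ]), 'orientation': array([-0.011 ,  0.8457,  0.0128,  0.5333]), 'joint_pos': array([-1.2773, -0.1692, -1.0249,  0.2245,  1.0605,  2.1255]), 'wrist_force': array([ 0.4379,  0.3463, -0.2765])}
```

View pics/wrist_b.png

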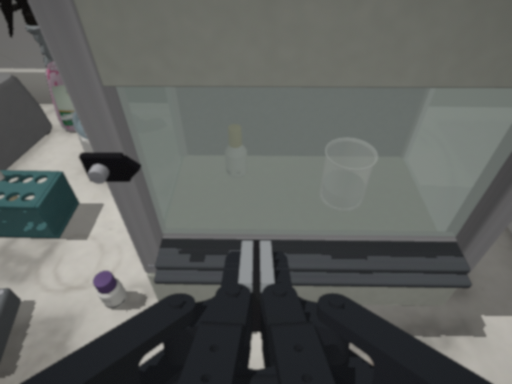

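View pics/side_b.png

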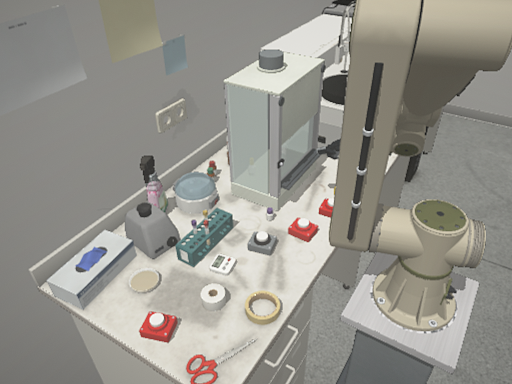

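```bash
python3 - <<'E'
import cv2,numpy as np
a=cv2.imread("pics/wrist_a.png");b=cv2.imread("pics/wrist_b.png")
A=cv2.resize(a[230:295,50:130],None,fx=5,fy=4.6,interpolation=cv2.INTER_CUBIC)
B=cv2.resize(b[135:200,70:150],None,fx=5,fy=4.6,interpolation=cv2.INTER_CUBIC)
C=cv2.resize(b[230:295,145:225],None,fx=5,fy=4.6,interpolation=cv2.INTER_CUBIC)
D=cv2.resize(b[230:295,410:490],None,fx=5,fy=4.6,interpolation=cv2.INTER_CUBIC)
cv2.imwrite("pics/z1.png",np.vstack([np.hstack([A,B]),np.hstack([C,D])]))
E
```

```text
(no output)
```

View pics/z1.png

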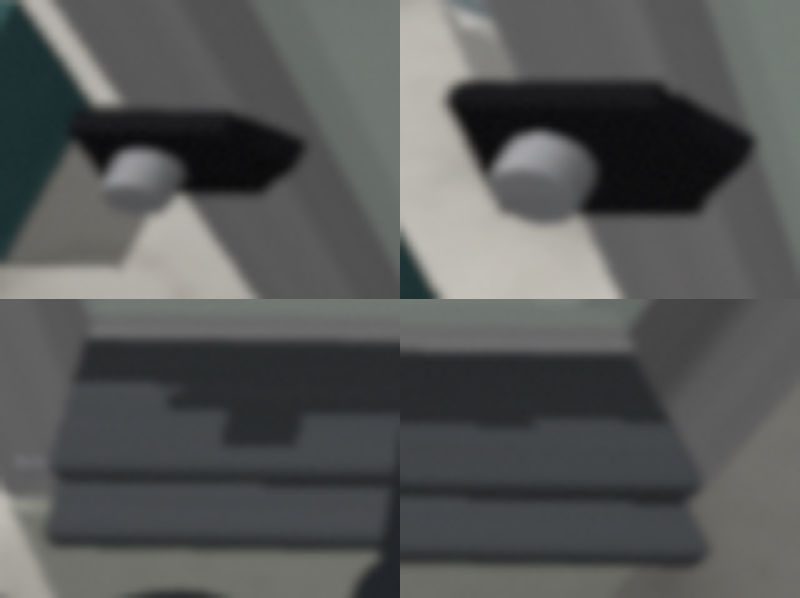

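```bash
python3 - <<'E'
from h import *; import pickle
from scipy.optimize import least_squares
a=pickle.load(open("pics/wrist_a.pkl","rb"));b=pickle.load(open("pics/wrist_b.pkl","rb"));t=eyes.calibration("top");s=eyes.calibration("side")
P=tri([(a,(110.8,262.2)),(b,(140.6,166.1))]);print("tip wrist only",P,proj(a,P),proj(b,P),"side",proj(s,P),"top",proj(t,P))
def lip(v):
    x,y,yaw,z=v;c,d=np.cos(yaw),np.sin(yaw);m=np.array([x,y,z]);ya=np.array([-d,c,0])
    return m+.136*ya,m-.136*ya
def f(v):
    l,r=lip(v)
    return np.r_[(proj(b,l)-(155,283.5)).ravel(),(proj(b,r)-(471,287.2)).ravel()]
q=least_squares(f,[.49,-.29,0.017,.09]);print(q.x,q.fun)
l,r=lip(q.x);print(l,r,"top",proj(t,[l,r]),"side",proj(s,[l,r]))
# pointer tip constrained to post plane: front x=-106..-100
yaw=q.x[2];xa=np.array([np.cos(yaw),np.sin(yaw),0]);print("pointer x rel lip edge",xa@(P-np.r_[q.x[:2],q.x[3]]))
for c,px in ((a,(110.8,262.2)),(b,(140.6,166.1))):
  for off in (.024,.03):
    o,d=ray(c,px);m=np.r_[q.x[:2],0]+off*xa; k=(xa@(m-o))/(xa@d);print("plane",off,o+k*d)
E
```

```text
tip wrist only [ 0.51301644 -0.16011984  0.20319856] [[110.59453841 262.16711818]] [[140.86408042 166.16862406]] side [[283.09911148 159.37514318]] top [[315.41134128 192.37058253]]
[ 0.48853201 -0.28908309  0.01848611  0.09289001] [-8.52651283e-14 -5.68434189e-14  1.13686838e-13 -1.13686838e-13]
[ 0.48601804 -0.15310633  0.09289001] [ 0.49104597 -0.42505985  0.09289001] top [[308.98469388 205.12945698]
 [389.99640195 202.36819644]] side [[288.23466726 189.56576076]
 [321.12207497 153.12652666]]
pointer x rel lip edge 0.026864147183713848
plane 0.024 [ 0.510196   -0.16251015  0.20739583]
plane 0.03 [ 0.51611118 -0.15786714  0.19849532]
plane 0.024 [ 0.51017453 -0.16134891  0.20568627]
plane 0.03 [ 0.51612138 -0.15841854  0.20060211]
```

```bash
cat > kin.py <<'E'
from h import *
from scipy.optimize import least_squares
from scipy.spatial.transform import Rotation as R
data=[([-1.33962,.313827,.0452474,1.303635,0,1.431175],[.2082955,-.5357839,.404017]),
([-1.3136,-0.218,-0.7404,0.5843,1.0772,2.086],[.277,-.2996,.4039]),
([-1.2773,-0.1692,-1.0249,0.2245,1.0605,2.1255],[.2746,-.2497,.293])]
def fk(p,q):
    h,L1,L2x,L2z,wx,d,e,sg=p
    rot=lambda th:np.array([[np.cos(th),0,np.sin(th)],[0,1,0],[-np.sin(th),0,np.cos(th)]])
    v=np.array([0,e,h])+rot(q[1])@[0,0,L1]+rot(q[1]-q[2])@[L2x,0,L2z]
    M=rot(q[1]-q[2]+q[3]); v=v+M@[wx,0,0]; D=M@[np.cos(q[4]),np.sin(q[4]),0]
    c,s=np.cos(q[0]),np.sin(q[0]);Z=np.array([[c,-s,0],[s,c,0],[0,0,1]])
    return Z@(v+d*D), Z@D
p0=np.array([.25,.35,.35,0,.0,.12,.08,1])
def fit():
    f=lambda p:np.r_[np.ravel([fk(p,q)[0]-x for q,x in data])/.001,(p-p0)/.1]
    return least_squares(f,p0)
if __name__=="__main__":
    r=fit();print(r.x.round(4))
    for q,x in data: print(q[:5],fk(r.x,q)[0]-x,fk(r.x,q)[1])
E
python3 kin.py; python3 -c "
from workcell import get_state
S=get_state();print(list(S['joint_pos']),list(S['tcp_pos']))"
```

```text
[0.2335 0.5177 0.4097 0.0555 0.1397 0.1269 0.0799 1.    ]
[-1.33962, 0.313827, 0.0452474, 1.303635, 0] [-5.93457749e-05  3.50838759e-05  7.24140617e-05] [-3.24958499e-04  1.38054319e-03 -9.99998994e-01]
[-1.3136, -0.218, -0.7404, 0.5843, 1.0772] [ 1.61088127e-05 -4.33536003e-05  9.47963760e-07] [ 0.90561421  0.01890487 -0.4236809 ]
[-1.2773, -0.1692, -1.0249, 0.2245, 1.0605] [ 2.81283267e-05  6.31090201e-05 -7.17072543e-05] [ 0.90186198  0.03215698 -0.43082584]
[np.float64(-1.2776541085527011), np.float64(-0.1708607335845595), np.float64(-1.0249928781408795), np.float64(0.22521317874298505), np.float64(1.0612986373758095), np.float64(2.126369119168669)] [np.float64(0.2745054384253456), np.float64(-0.24951436195864177), np.float64(0.2934993325154274)]
```

```bash
cat > ik.py <<'E'
from kin import *
p=fit().x
lo=np.array([-2.76,-.86,-1.03,-2.2,-1.47]);hi=np.array([2.76,1.69,1.26,2.34,1.5])
def ik(pos,D,seeds=20):
    best=None;rng=np.random.default_rng(0)
    for i in range(seeds):
        q0=np.clip([-1.28,-.17,-1.0,.22,1.06]+rng.normal(0,.3 if i else 0,5),lo+.01,hi-.01)
        r=least_squares(lambda q:np.r_[(fk(p,q)[0]-pos)/.01,(fk(p,q)[1]-D)/.02],q0,bounds=(lo,hi))
        if best is None or r.cost<best.cost:best=r
    return best
if __name__=="__main__":
  for y in (-.24,-.28,-.33):
    for th in (15,25,35,45):
      for psi in (-20,1,15,30):
        t,s=np.radians(th),np.radians(psi);D=np.array([np.cos(t)*np.cos(s),np.cos(t)*np.sin(s),-np.sin(t)])
        ztip=.0925-.011/np.cos(t)-.015*np.tan(t)
        out=[]
        for dz in (-.012,.115):
            tip=np.array([.503,y,ztip+dz]);r=ik(tip-.173*D,D,6);out.append((round(r.cost,3),r.x.round(2)))
        if max(o[0] for o in out)<.02: print(y,th,psi,*out)
E
python3 ik.py
```

```text
-0.24 15 30 (np.float64(0.0), array([-1.17,  0.67, -0.56,  0.75,  1.28])) (np.float64(0.0), array([-1.17,  0.45, -0.5 ,  1.03,  1.28]))
-0.24 25 15 (np.float64(0.0), array([-1.12,  0.4 , -0.99, -0.21,  1.1 ])) (np.float64(0.0), array([-1.12,  0.1 , -0.86,  0.22,  1.1 ]))
-0.24 25 30 (np.float64(0.0), array([-1.13,  0.53, -0.63,  0.58,  1.13])) (np.float64(0.0), array([-1.13,  0.33, -0.52,  0.89,  1.13]))
-0.24 35 15 (np.float64(0.0), array([-1.05,  0.31, -0.92, -0.  ,  0.91])) (np.float64(0.0), array([-1.05,  0.06, -0.77,  0.4 ,  0.91]))
-0.24 35 30 (np.float64(0.0), array([-1.07,  0.44, -0.64,  0.53,  0.96])) (np.float64(0.0), array([-1.07,  0.25, -0.51,  0.85,  0.96]))
-0.24 45 1 (np.float64(0.0), array([-0.91,  0.19, -1.01, -0.16,  0.6 ])) (np.float64(0.0), array([-0.91, -0.07, -0.83,  0.27,  0.6 ]))
-0.24 45 15 (np.float64(0.0), array([-0.97,  0.26, -0.84,  0.15,  0.73])) (np.float64(0.0), array([-0.97,  0.05, -0.68,  0.53,  0.73]))
-0.24 45 30 (np.float64(0.0), array([-1.  ,  0.37, -0.63,  0.52,  0.78])) (np.float64(0.0), array([-1.  ,  0.2 , -0.48,  0.85,  0.78]))
-0.28 15 15 (
[... 2004 characters left out ...]
.57,  0.56,  0.94]))
-0.33 35 30 (np.float64(0.0), array([-1.15,  0.56, -0.41,  0.75,  0.95])) (np.float64(0.0), array([-1.15,  0.4 , -0.29,  1.03,  0.95]))
-0.33 45 -20 (np.float64(0.0), array([-0.91,  0.22, -1.02, -0.38,  0.38])) (np.float64(0.0), array([-0.91, -0.05, -0.85,  0.07,  0.38]))
-0.33 45 1 (np.float64(0.0), array([-1.04,  0.28, -0.83, -0.  ,  0.66])) (np.float64(0.0), array([-1.04,  0.07, -0.68,  0.37,  0.66]))
-0.33 45 15 (np.float64(0.0), array([-1.08,  0.37, -0.65,  0.33,  0.76])) (np.float64(0.0), array([-1.08,  0.19, -0.5 ,  0.66,  0.76]))
-0.33 45 30 (np.float64(0.0), array([-1.09,  0.49, -0.42,  0.7 ,  0.78])) (np.float64(0.0), array([-1.09,  0.34, -0.28,  0.99,  0.78]))
```

```bash
cat > go.py <<'E'
import sys
from kin import *
from ik import ik
def Rtool(th,psi,spin=0):
    t,s=np.radians([th,psi]);z=np.array([np.cos(t)*np.cos(s),np.cos(t)*np.sin(s),-np.sin(t)])
    x=np.array([np.sin(t)*np.cos(s),np.sin(t)*np.sin(s),np.cos(t)]);return np.c_[x,np.cross(z,x),z]
def go(tcp,th,psi):
    S=get_state();q=S['orientation'];A=R.from_quat(np.r_[q[1:],q[0]]).as_matrix();B=Rtool(th,psi)
    d=np.array(tcp)-S['tcp_pos'];r=ik(np.array(tcp),B[:,2],6)
    print("world",d.round(4),"shift in current axes cm",(A.T@d*100).round(2),"in target axes cm",(B.T@d*100).round(2),"rotvec deg",np.degrees(R.from_matrix(A.T@B).as_rotvec()).round(2),"ik",r.cost.round(4),r.x.round(2))
    print("now tcp",S['tcp_pos'].round(4),"F",S['wrist_force'].round(2),"target tip",np.array(tcp)+.173*B[:,2])
if __name__=="__main__":
    v=list(map(float,sys.argv[1:]));go(v[:3],v[3],v[4])
E
for a in "0.295 -0.343 0.26 25 18" "0.308 -0.343 0.135 25 18"; do python3 go.py $a; done
```

```text
world [ 0.0205 -0.0935 -0.0335] shift in current axes cm [-2.23  9.43  2.99] in target axes cm [-3.43  9.52  0.56] rotvec deg [14.45  0.43 -7.13] ik 0.0 [-1.31  0.25 -0.64  0.79  1.13]
now tcp [ 0.2745 -0.2495  0.2935] F [0.15 0.89 0.55] target tip [ 0.44411734 -0.29454884  0.18688704]
world [ 0.0335 -0.0935 -0.1585] shift in current axes cm [-12.96   9.53   9.54] in target axes cm [-14.24   9.93   6.97] rotvec deg [14.45  0.43 -7.13] ik 0.0 [-1.28  0.47 -0.75  0.39  1.13]
now tcp [ 0.2745 -0.2495  0.2935] F [0.15 0.89 0.55] target tip [ 0.45711734 -0.29454884  0.06188704]
```

Emit:
{"op": "carry_out", "data": {
  "motion": [
    {"jaw": -1, "tx": -0.7, "ty": 3.1, "tz": 1, "wx": 0, "wy": 0, "wz": 0},
    {"jaw": -1, "tx": -0.7, "ty": 3.1, "tz": 1, "wx": 0, "wy": 0, "wz": 0},
    {"jaw": -1, "tx": -0.8, "ty": 3.2, "tz": 1, "wx": 0, "wy": 0, "wz": 0},
    {"jaw": -1, "tx": 0, "ty": 0, "tz": 0, "wx": 7.2, "wy": 0.2, "wz": -3.6},
    {"jaw": -1, "tx": 0, "ty": 0, "tz": 0, "wx": 7.2, "wy": 0.2, "wz": -3.6},
    {"jaw": -1, "tx": 0, "ty": 0, "tz": 0, "wx": 0, "wy": 0, "wz": 0}
  ]
}}

```text
clock: 3.55
tcp_pos: [0.2953, -0.3441, 0.2584]
orientation: [-0.073, 0.838, 0.112, 0.529]
wrist_force: [0.8, -1.3, -0.4]
finger_gap: 0.0
```

```bash
python3 go.py 0.308 -0.343 0.132 25 18
```

```text
world [ 0.0127  0.0011 -0.1264] shift in current axes cm [-10.87   0.27   6.56] in target axes cm [-10.93   0.29   6.47] rotvec deg [ 2.33  0.42 -1.3 ] ik 0.0 [-1.28  0.48 -0.76  0.38  1.13]
now tcp [ 0.2953 -0.3441  0.2584] F [ 0.79 -1.27 -0.39] target tip [ 0.45711734 -0.29454884  0.05888704]
```

Emit:
{"op": "carry_out", "data": {
  "motion": [
    {"jaw": -1, "tx": -2.7, "ty": 0.1, "tz": 1.6, "wx": 0, "wy": 0, "wz": 0},
    {"jaw": -1, "tx": -2.7, "ty": 0.1, "tz": 1.6, "wx": 0, "wy": 0, "wz": 0},
    {"jaw": -1, "tx": -2.7, "ty": 0.1, "tz": 1.6, "wx": 0, "wy": 0, "wz": 0},
    {"jaw": -1, "tx": -2.7, "ty": 0, "tz": 1.6, "wx": 0, "wy": 0, "wz": 0},
    {"jaw": -1, "tx": 0, "ty": 0, "tz": 0, "wx": 2.3, "wy": 0.4, "wz": -1.3},
    {"jaw": -1, "tx": 0, "ty": 0, "tz": 0, "wx": 0, "wy": 0, "wz": 0}
  ]
}}

```text
clock: 4.3
tcp_pos: [0.3072, -0.3432, 0.1334]
orientation: [-0.082, 0.833, 0.133, 0.531]
wrist_force: [-0.5, 0.1, -0.3]
finger_gap: -0.0
```

```bash
python3 snap.py c wrist side; python3 go.py 0.354 -0.328 0.132 25 18
```

```text
{'clock': np.float64(4.3), 'tcp_pos': array([ 0.3072, -0.3432,  0.1334]), 'orientation': array([-0.0818,  0.833 ,  0.1328,  0.5308]), 'joint_pos': array([-1.2775,  0.4721, -0.759 ,  0.3775,  1.1336,  1.524 ]), 'wrist_force': array([-0.4732,  0.1412, -0.2976])}
world [ 0.0468  0.0151 -0.0018] shift in current axes cm [1.92 0.01 4.53] in target axes cm [1.92 0.01 4.53] rotvec deg [0.18 0.03 0.29] ik 0.0 [-1.16  0.46 -0.81  0.1   1.12]
now tcp [ 0.3072 -0.3431  0.1338] F [ 0.02 -0.41 -0.15] target tip [ 0.50311734 -0.27954884  0.05888704]
```

View pics/wrist_c.png

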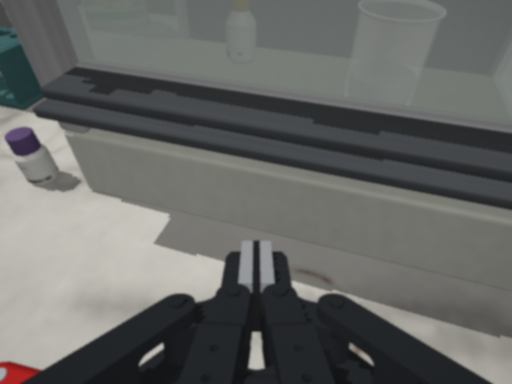

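View pics/side_c.png

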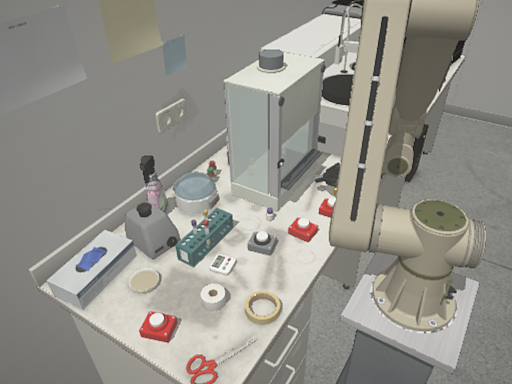

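```bash
python3 - <<'E'
from h import *;import pickle
from scipy.spatial.transform import Rotation as R
c=pickle.load(open("pics/wrist_c.pkl","rb"));S=get_state();q=S['orientation'];A=R.from_quat(np.r_[q[1:],q[0]]).as_matrix()
for x in (0,.011):
  for z in (.16,.173,.186):
    print(x,z,proj(c,S['tcp_pos']+A@[x,0,z]).round(1), proj(c,S['tcp_pos']+A@[x,.011,z]).round(1))
print(proj(c,[0.4885+.0185*.01,-.289,.0925]))
E
```

```text
0 0.16 [[258.7 270.7]] [[283.5 270.7]]
0 0.173 [[258.5 255.8]] [[281.4 255.8]]
0 0.186 [[258.3 243.1]] [[279.6 243.1]]
0.011 0.16 [[258.8 248.6]] [[284.2 248.6]]
0.011 0.173 [[258.5 235.1]] [[282.  235.1]]
0.011 0.186 [[258.3 223.6]] [[280.1 223.6]]
[[267.27576286 161.11127062]]
```

The fingers are in front of and below the lip edge (edge at row 161, fingertips at (256,240)), with nothing in contact. I'll slide beneath the lip, then raise slowly.

Emit:
{"op": "carry_out", "data": {
  "motion": [
    {"jaw": -1, "tx": 0.5, "ty": 0, "tz": 1.2, "wx": 0, "wy": 0, "wz": 0},
    {"jaw": -1, "tx": 0.5, "ty": 0, "tz": 1.2, "wx": 0, "wy": 0, "wz": 0},
    {"jaw": -1, "tx": 0.5, "ty": 0, "tz": 1.2, "wx": 0, "wy": 0, "wz": 0},
    {"jaw": -1, "tx": 0.5, "ty": 0, "tz": 1.2, "wx": 0, "wy": 0, "wz": 0},
    {"jaw": -1, "tx": 0, "ty": 0, "tz": 0, "wx": 0, "wy": 0, "wz": 0},
    {"jaw": -1, "tx": 0, "ty": 0, "tz": 0, "wx": 0, "wy": 0, "wz": 0}
  ]
}}

```text
clock: 5.15
tcp_pos: [0.3562, -0.3265, 0.1315]
orientation: [-0.082, 0.833, 0.133, 0.531]
wrist_force: [0.3, 0.3, 1.1]
finger_gap: 0.0002
```

```bash
python3 snap.py d wrist; python3 go.py 0.357 -0.328 0.145 25 18
```

```text
{'clock': np.float64(5.15), 'tcp_pos': array([ 0.3562, -0.3265,  0.1315]), 'orientation': array([-0.0825,  0.8328,  0.1333,  0.5309]), 'joint_pos': array([-1.1558,  0.4578, -0.8199,  0.0778,  1.1234,  1.8042]), 'wrist_force': array([0.3384, 0.3284, 1.0975])}
world [ 0.0009 -0.0013  0.0136] shift in current axes cm [ 1.25  0.16 -0.54] in target axes cm [ 1.25  0.15 -0.54] rotvec deg [ 0.07 -0.    0.21] ik 0.0 [-1.16  0.43 -0.81  0.12  1.12]
now tcp [ 0.3561 -0.3267  0.1314] F [ 0.26 -0.18 -0.4 ] target tip [ 0.50611734 -0.27954884  0.07188704]
```

View pics/wrist_d.png

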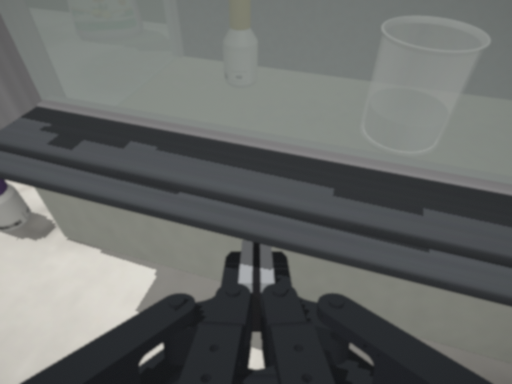

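Emit:
{"op": "carry_out", "data": {
  "motion": [
    {"jaw": -1, "tx": 0.27, "ty": 0, "tz": -0.13, "wx": 0, "wy": 0, "wz": 0},
    {"jaw": -1, "tx": 0.27, "ty": 0, "tz": -0.13, "wx": 0, "wy": 0, "wz": 0},
    {"jaw": -1, "tx": 0.27, "ty": 0, "tz": -0.13, "wx": 0, "wy": 0, "wz": 0},
    {"jaw": -1, "tx": 0, "ty": 0, "tz": 0, "wx": 0, "wy": 0, "wz": 0}
  ]
}}

```text
clock: 5.7
tcp_pos: [0.3563, -0.3266, 0.1403]
orientation: [-0.083, 0.833, 0.133, 0.531]
wrist_force: [-0.2, 0.2, 0.2]
finger_gap: 0.0001
```

```bash
python3 snap.py e wrist
```

```text
{'clock': np.float64(5.7), 'tcp_pos': array([ 0.3563, -0.3266,  0.1403]), 'orientation': array([-0.0827,  0.8327,  0.1334,  0.531 ]), 'joint_pos': array([-1.1558,  0.4383, -0.8142,  0.1039,  1.1236,  1.8034]), 'wrist_force': array([-0.1716,  0.156 ,  0.2395])}
```

View pics/wrist_e.png

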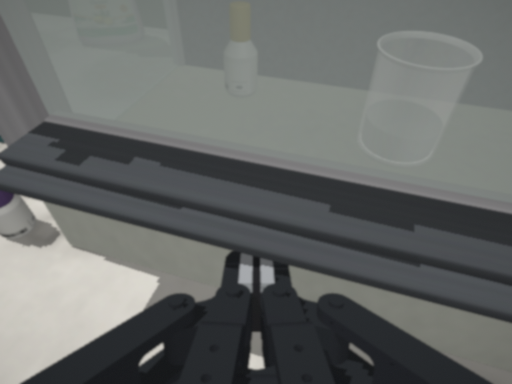

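Emit:
{"op": "carry_out", "data": {
  "motion": [
    {"jaw": -1, "tx": 0.18, "ty": 0, "tz": -0.08, "wx": 0, "wy": 0, "wz": 0},
    {"jaw": -1, "tx": 0.18, "ty": 0, "tz": -0.08, "wx": 0, "wy": 0, "wz": 0},
    {"jaw": -1, "tx": 0.18, "ty": 0, "tz": -0.08, "wx": 0, "wy": 0, "wz": 0}
  ]
}}

```text
clock: 6.12
tcp_pos: [0.3562, -0.3262, 0.1455]
orientation: [-0.083, 0.833, 0.133, 0.53]
wrist_force: [0.8, -0.7, -4.5]
finger_gap: 0.0002
```

Emit:
{"op": "carry_out", "data": {
  "motion": [
    {"jaw": -1, "tx": 0.18, "ty": 0, "tz": -0.08, "wx": 0, "wy": 0, "wz": 0},
    {"jaw": -1, "tx": 0.18, "ty": 0, "tz": -0.08, "wx": 0, "wy": 0, "wz": 0},
    {"jaw": -1, "tx": 0.18, "ty": 0, "tz": -0.08, "wx": 0, "wy": 0, "wz": 0}
  ]
}}

```text
clock: 6.5
tcp_pos: [0.3563, -0.3262, 0.1517]
orientation: [-0.083, 0.833, 0.133, 0.531]
wrist_force: [-1.5, -0.2, -4.6]
finger_gap: -0.0001
```

Emit:
{"op": "carry_out", "data": {
  "motion": [
    {"jaw": -1, "tx": 0.18, "ty": 0, "tz": -0.08, "wx": 0, "wy": 0, "wz": 0},
    {"jaw": -1, "tx": 0.18, "ty": 0, "tz": -0.08, "wx": 0, "wy": 0, "wz": 0},
    {"jaw": -1, "tx": 0.18, "ty": 0, "tz": -0.08, "wx": 0, "wy": 0, "wz": 0}
  ]
}}

```text
clock: 6.88
tcp_pos: [0.3564, -0.3262, 0.1577]
orientation: [-0.083, 0.833, 0.133, 0.531]
wrist_force: [-2.4, -1.1, -4.0]
finger_gap: 0.0001
```

There is about 4.5 N of steady contact from z≈0.145, so the sash is rising. I'll check with a picture.

```bash
python3 snap.py f wrist side
```

```text
{'clock': np.float64(6.875), 'tcp_pos': array([ 0.3564, -0.3262,  0.1577]), 'orientation': array([-0.083 ,  0.8329,  0.1332,  0.5308]), 'joint_pos': array([-1.155 ,  0.3996, -0.8038,  0.1524,  1.1232,  1.8051]), 'wrist_force': array([-2.3717, -1.0721, -4.0315])}
```

View pics/wrist_f.png

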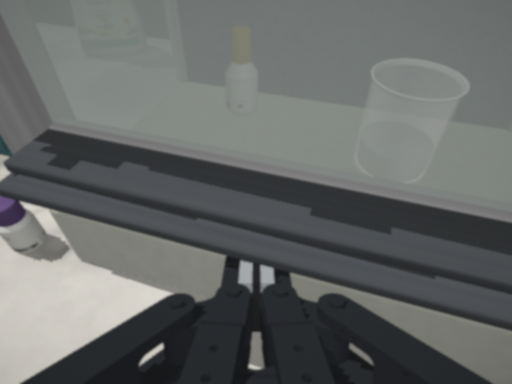

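Emit:
{"op": "carry_out", "data": {
  "motion": [
    {"jaw": -1, "tx": 0.36, "ty": 0, "tz": -0.17, "wx": 0, "wy": 0, "wz": 0},
    {"jaw": -1, "tx": 0.36, "ty": 0, "tz": -0.17, "wx": 0, "wy": 0, "wz": 0},
    {"jaw": -1, "tx": 0.36, "ty": 0, "tz": -0.17, "wx": 0, "wy": 0, "wz": 0},
    {"jaw": -1, "tx": 0.36, "ty": 0, "tz": -0.17, "wx": 0, "wy": 0, "wz": 0},
    {"jaw": -1, "tx": 0.36, "ty": 0, "tz": -0.17, "wx": 0, "wy": 0, "wz": 0},
    {"jaw": -1, "tx": 0.36, "ty": 0, "tz": -0.17, "wx": 0, "wy": 0, "wz": 0},
    {"jaw": -1, "tx": 0.36, "ty": 0, "tz": -0.17, "wx": 0, "wy": 0, "wz": 0},
    {"jaw": -1, "tx": 0.36, "ty": 0, "tz": -0.17, "wx": 0, "wy": 0, "wz": 0},
    {"jaw": -1, "tx": 0.36, "ty": 0, "tz": -0.17, "wx": 0, "wy": 0, "wz": 0},
    {"jaw": -1, "tx": 0.36, "ty": 0, "tz": -0.17, "wx": 0, "wy": 0, "wz": 0}
  ]
}}

```text
clock: 8.22
tcp_pos: [0.3563, -0.3262, 0.1978]
orientation: [-0.083, 0.833, 0.133, 0.531]
wrist_force: [-1.7, -1.0, -4.4]
finger_gap: -0.0002
```

Emit:
{"op": "carry_out", "data": {
  "motion": [
    {"jaw": -1, "tx": 0.36, "ty": 0, "tz": -0.17, "wx": 0, "wy": 0, "wz": 0},
    {"jaw": -1, "tx": 0.36, "ty": 0, "tz": -0.17, "wx": 0, "wy": 0, "wz": 0},
    {"jaw": -1, "tx": 0.36, "ty": 0, "tz": -0.17, "wx": 0, "wy": 0, "wz": 0},
    {"jaw": -1, "tx": 0.36, "ty": 0, "tz": -0.17, "wx": 0, "wy": 0, "wz": 0},
    {"jaw": -1, "tx": 0.36, "ty": 0, "tz": -0.17, "wx": 0, "wy": 0, "wz": 0},
    {"jaw": -1, "tx": 0.36, "ty": 0, "tz": -0.17, "wx": 0, "wy": 0, "wz": 0},
    {"jaw": -1, "tx": 0.36, "ty": 0, "tz": -0.17, "wx": 0, "wy": 0, "wz": 0},
    {"jaw": -1, "tx": 0.36, "ty": 0, "tz": -0.17, "wx": 0, "wy": 0, "wz": 0},
    {"jaw": -1, "tx": 0, "ty": 0, "tz": 0, "wx": 0, "wy": 0, "wz": 0}
  ]
}}

```text
clock: 9.35
tcp_pos: [0.3562, -0.3263, 0.2299]
orientation: [-0.083, 0.832, 0.134, 0.531]
wrist_force: [-0.8, 0.1, -2.8]
finger_gap: -0.0003
```

```bash
python3 snap.py g wrist side
```

```text
{'clock': np.float64(9.35), 'tcp_pos': array([ 0.3562, -0.3263,  0.2299]), 'orientation': array([-0.0828,  0.8325,  0.1336,  0.5313]), 'joint_pos': array([-1.1556,  0.2573, -0.7405,  0.3583,  1.1245,  1.8033]), 'wrist_force': array([-0.7732,  0.0547, -2.7723])}
```

View pics/wrist_g.png

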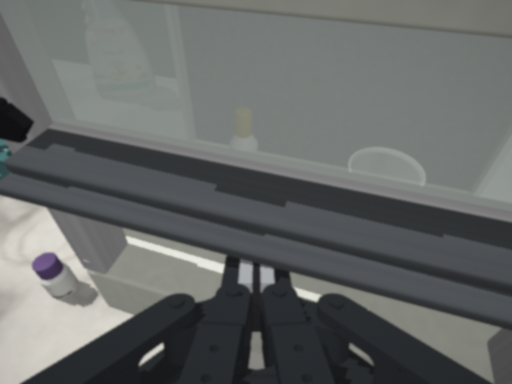

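View pics/side_g.png

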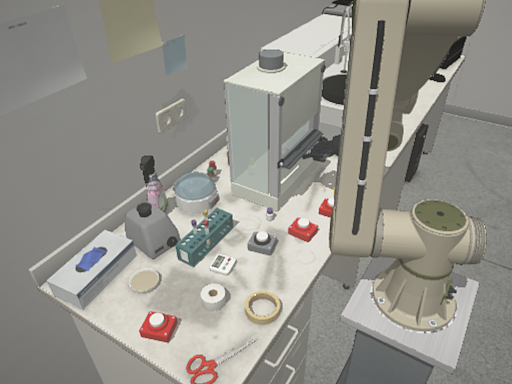

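Emit:
{"op": "carry_out", "data": {
  "motion": [
    {"jaw": -1, "tx": 0.36, "ty": 0, "tz": -0.17, "wx": 0, "wy": 0, "wz": 0},
    {"jaw": -1, "tx": 0.36, "ty": 0, "tz": -0.17, "wx": 0, "wy": 0, "wz": 0},
    {"jaw": -1, "tx": 0.36, "ty": 0, "tz": -0.17, "wx": 0, "wy": 0, "wz": 0},
    {"jaw": -1, "tx": 0.36, "ty": 0, "tz": -0.17, "wx": 0, "wy": 0, "wz": 0},
    {"jaw": -1, "tx": 0.36, "ty": 0, "tz": -0.17, "wx": 0, "wy": 0, "wz": 0},
    {"jaw": -1, "tx": 0, "ty": 0, "tz": 0, "wx": 0, "wy": 0, "wz": 0},
    {"jaw": -1, "tx": 0, "ty": 0, "tz": 0, "wx": 0, "wy": 0, "wz": 0}
  ]
}}

```text
clock: 10.32
tcp_pos: [0.3561, -0.3262, 0.2497]
orientation: [-0.083, 0.832, 0.134, 0.531]
wrist_force: [-0.3, 0.1, -0.8]
finger_gap: 0.0002
```

```bash
python3 snap.py h wrist side; python3 go.py 0.30 -0.30 0.29 25 15;python3 go.py 0.30 -0.34 0.23 25 18
```

```text
{'clock': np.float64(10.325), 'tcp_pos': array([ 0.3561, -0.3262,  0.2497]), 'orientation': array([-0.0828,  0.8325,  0.1335,  0.5314]), 'joint_pos': array([-1.1559,  0.2232, -0.7187,  0.4148,  1.1247,  1.8029]), 'wrist_force': array([-0.2765,  0.1383, -0.8348])}
world [-0.0561  0.0262  0.0404] shift in current axes cm [ 1.78 -4.22 -5.81] in target axes cm [ 1.66 -3.98 -6.01] rotvec deg [-2.7  -0.07  1.5 ] ik 0.0 [-1.26  0.08 -0.76  0.64  1.13]
now tcp [ 0.3561 -0.3262  0.2496] F [-0.2  -0.04 -0.61] target tip [ 0.45144871 -0.25941944  0.21688704]
world [-0.0561 -0.0138 -0.0196] shift in current axes cm [-4.2  -0.44 -4.4 ] in target axes cm [-4.21 -0.42 -4.4 ] rotvec deg [ 0.02 -0.06  0.24] ik 0.0 [-1.29  0.29 -0.68  0.68  1.13]
now tcp [ 0.3561 -0.3262  0.2496] F [-0.2  -0.04 -0.61] target tip [ 0.44911734 -0.29154884  0.15688704]
```

View pics/wrist_h.png

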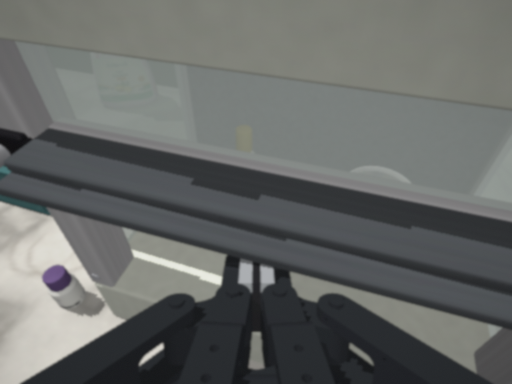

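Emit:
{"op": "carry_out", "data": {
  "motion": [
    {"jaw": -1, "tx": -0.45, "ty": 0, "tz": 0.21, "wx": 0, "wy": 0, "wz": 0},
    {"jaw": -1, "tx": -0.45, "ty": 0, "tz": 0.21, "wx": 0, "wy": 0, "wz": 0},
    {"jaw": -1, "tx": -1.2, "ty": 0, "tz": -2.6, "wx": 0, "wy": 0, "wz": 0},
    {"jaw": -1, "tx": -1.2, "ty": 0, "tz": -2.6, "wx": 0, "wy": 0, "wz": 0},
    {"jaw": -1, "tx": 2.2, "ty": -2, "tz": -0.5, "wx": 0, "wy": 0, "wz": 0},
    {"jaw": -1, "tx": 2.2, "ty": -2, "tz": -0.5, "wx": 0, "wy": 0, "wz": 0},
    {"jaw": -1, "tx": 0, "ty": 0, "tz": 0, "wx": 0, "wy": 0, "wz": 0},
    {"jaw": -1, "tx": 0, "ty": 0, "tz": 0, "wx": 0, "wy": 0, "wz": 0}
  ]
}}

```text
clock: 11.42
tcp_pos: [0.2983, -0.3031, 0.2832]
orientation: [-0.083, 0.833, 0.134, 0.531]
wrist_force: [0.2, 0.0, 0.1]
finger_gap: 0.0002
```

```bash
python3 snap.py i wrist side top
```

```text
{'clock': np.float64(11.425), 'tcp_pos': array([ 0.2983, -0.3031,  0.2832]), 'orientation': array([-0.0826,  0.8328,  0.1337,  0.5308]), 'joint_pos': array([-1.2695,  0.1353, -0.7106,  0.751 ,  1.1342,  1.5372]), 'wrist_force': array([0.2408, 0.0297, 0.1439])}
```

View pics/wrist_i.png

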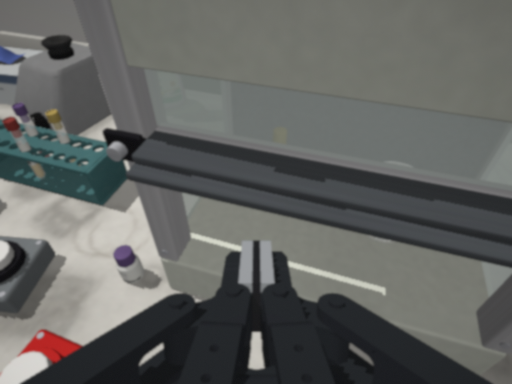

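View pics/side_i.png

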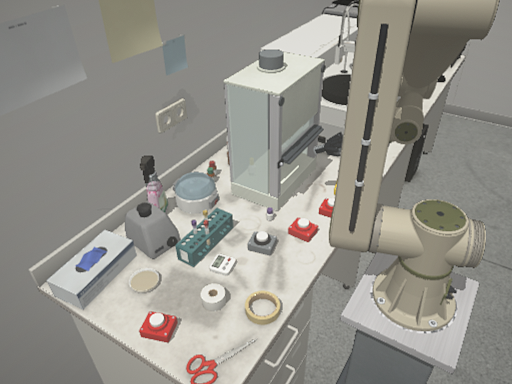

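```bash
python3 - <<'E'
import cv2,numpy as np
b=cv2.imread("pics/wrist_i.png");s=cv2.imread("pics/side_i.png")
B=cv2.resize(b[115:215,90:210],None,fx=6,fy=6,interpolation=cv2.INTER_CUBIC)
cv2.imwrite("pics/z2.png",B)
cv2.imwrite("pics/z3.png",cv2.resize(s[115:195,255:355],None,fx=7,fy=7,interpolation=cv2.INTER_CUBIC))
E
```

```text
(no output)
```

View pics/z2.png

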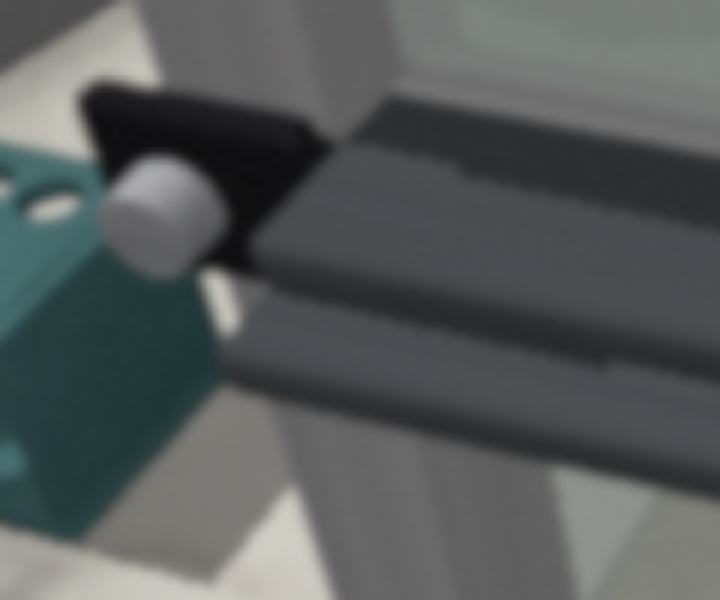

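View pics/z3.png

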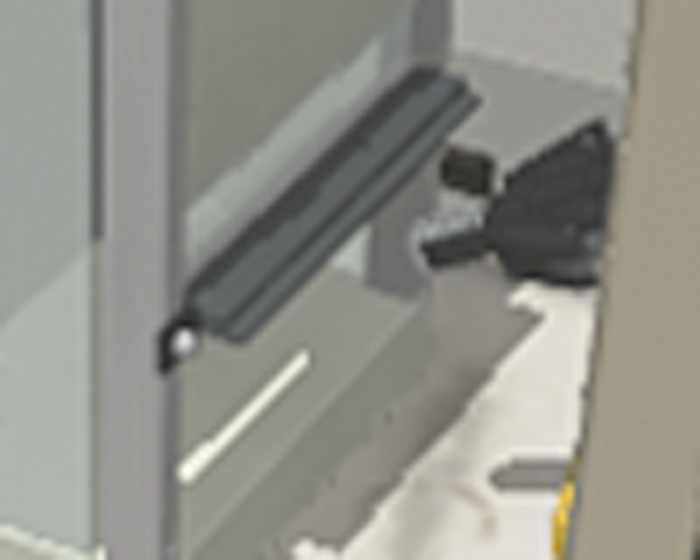

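```bash
cat > lipz.py <<'E'
from h import *; import pickle
from scipy.optimize import least_squares
ld=lambda n:pickle.load(open(f"pics/{n}.pkl","rb"))
def lipz(c,pxs,s0=.2,xy=(.48853,-.28908,.018486)):
    # pxs: list of (u,v,kind) ; 'l' left corner else edge point; solve z plus dy (along lip) with x fixed
    x,y,yaw=xy;ya=np.array([-np.sin(yaw),np.cos(yaw),0])
    out=[]
    for u,v,k in pxs:
        f=lambda p:(proj(c,np.array([x,y,p[1]])+p[0]*ya)-(u,v)).ravel()
        r=least_squares(f,[.136 if k=='l' else 0,s0]);out.append((r.x.round(4)))
    return out
if __name__=="__main__":
    print("b",lipz(ld("wrist_b"),[(155,283.5,'l'),(471,287.2,'r')],.09))
    i=ld("wrist_i");print("i",lipz(i,[(126.3,178,'l'),(210,197,'e')]))
    P=[.513,-.1601,.2032];print("tip proj in i",proj(i,P))
    S=ld("side_i");print("side lip front left",proj(S,[.486,-.153,.199]),"tip",proj(S,P), "obs corner",255+233/7,115+338/7)
    # pixel sensitivity
    print(lipz(i,[(126.3,179,'l')]))
    # pointer apex as seen in i
    print(tri([(ld("wrist_a"),(110.8,262.2)),(ld("wrist_b"),(140.6,166.1)),(i,(145.5,139.8))]))
E
python3 lipz.py
```

```text
b [array([0.136 , 0.0929]), array([-0.136 ,  0.0929])]
i [array([0.1368, 0.199 ]), array([0.0781, 0.199 ])]
tip proj in i [[156.97494021 151.20306869]]
side lip front left [[289.1740746  163.74286586]] tip [[283.10049452 159.37893471]] obs corner 288.2857142857143 163.28571428571428
[array([0.1371, 0.198 ])]
[ 0.49876807 -0.16753403  0.22061627]
```

The fit puts the lip's underside at 0.199 and the pointer at about 0.203 ±2 mm. I'll roll the camera sideways for a near-level view that compares the two directly.

```bash
for a in "0.31 -0.24 0.22 25 18" "0.31 -0.24 0.22 20 18" "0.30 -0.20 0.22 25 22" "0.30 -0.22 0.22 25 30"; do python3 go.py $a; done
```

```text
world [ 0.0117  0.0632 -0.0629] shift in current axes cm [-4.39 -5.66  5.44] in target axes cm [-4.4  -5.65  5.44] rotvec deg [0.01 0.   0.16] ik 0.0 [-1.18  0.13 -0.95  0.32  1.13]
now tcp [ 0.2983 -0.3032  0.2829] F [-0.39 -0.48 -0.22] target tip [ 0.45911734 -0.19154884  0.14688704]
world [ 0.0117  0.0632 -0.0629] shift in current axes cm [-4.39 -5.66  5.44] in target axes cm [-4.86 -5.65  5.04] rotvec deg [0.   5.   0.16] ik 0.0 [-1.19  0.15 -0.97  0.27  1.22]
now tcp [ 0.2983 -0.3032  0.2829] F [-0.39 -0.48 -0.22] target tip [ 0.46461024 -0.18976409  0.16083052]
world [ 0.0017  0.1032 -0.0629] shift in current axes cm [-4.26 -9.78  5.7 ] in target axes cm [-4.   -9.51  6.31] rotvec deg [ 3.63  0.01 -1.53] ik 0.0 [-1.16  0.1  -0.98  0.43  1.13]
now tcp [ 0.2983 -0.3032  0.2829] F [-0.39 -0.48 -0.22] target tip [ 0.44537431 -0.14126497  0.14688704]
world [ 0.0017  0.0832 -0.0629] shift in current axes cm [-4.52 -7.87  5.14] in target axes cm [-3.88 -7.12  6.56] rotvec deg [10.88  0.02 -4.91] ik 0.0 [-1.18  0.24 -0.82  0.79  1.12]
now tcp [ 0.2983 -0.3032  0.2829] F [-0.39 -0.48 -0.22] target tip [ 0.4357852  -0.14160438  0.14688704]
```

Emit:
{"op": "carry_out", "data": {
  "motion": [
    {"jaw": -1, "tx": -1.4, "ty": -3.2, "tz": 1.9, "wx": 0, "wy": 0, "wz": 0},
    {"jaw": -1, "tx": -1.4, "ty": -3.2, "tz": 1.9, "wx": 0, "wy": 0, "wz": 0},
    {"jaw": -1, "tx": -1.4, "ty": -3.2, "tz": 1.9, "wx": 0, "wy": 0, "wz": 0},
    {"jaw": -1, "tx": 0, "ty": 0, "tz": 0, "wx": 3.6, "wy": 0, "wz": -1.5},
    {"jaw": -1, "tx": 0, "ty": 0, "tz": 0, "wx": 0, "wy": 0, "wz": -10},
    {"jaw": -1, "tx": 0, "ty": 0, "tz": 0, "wx": 0, "wy": 0, "wz": -10},
    {"jaw": -1, "tx": 0, "ty": 0, "tz": 0, "wx": 0, "wy": 0, "wz": -10},
    {"jaw": -1, "tx": 0, "ty": 0, "tz": 0, "wx": 0, "wy": 0, "wz": -10},
    {"jaw": -1, "tx": 0, "ty": 0, "tz": 0, "wx": 0, "wy": 0, "wz": -10},
    {"jaw": -1, "tx": 0, "ty": 0, "tz": 0, "wx": 0, "wy": 0, "wz": -10},
    {"jaw": -1, "tx": 0, "ty": 0, "tz": 0, "wx": 0, "wy": 0, "wz": -10},
    {"jaw": -1, "tx": 0, "ty": 0, "tz": 0, "wx": 0, "wy": 0, "wz": -10},
    {"jaw": -1, "tx": 0, "ty": 0, "tz": 0, "wx": 0, "wy": 0, "wz": -10},
    {"jaw": -1, "tx": 0, "ty": 0, "tz": 0, "wx": 0, "wy": 0, "wz": 0}
  ]
}}

```text
clock: 13.32
tcp_pos: [0.3002, -0.2051, 0.2225]
orientation: [0.298, 0.472, 0.699, 0.446]
wrist_force: [0.1, -0.7, -0.9]
finger_gap: 0.0
```

```bash
python3 snap.py j wrist
```

```text
{'clock': np.float64(13.325), 'tcp_pos': array([ 0.3002, -0.2051,  0.2225]), 'orientation': array([0.2983, 0.4718, 0.6995, 0.4463]), 'joint_pos': array([-1.1649,  0.1043, -0.9648,  0.4639,  1.133 ,  0.046 ]), 'wrist_force': array([ 0.0977, -0.6893, -0.8852])}
```

View pics/wrist_j.png

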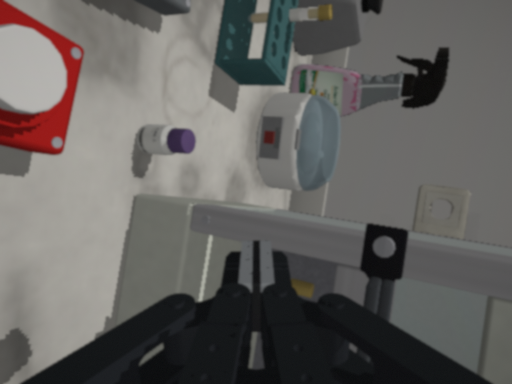

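```bash
python3 - <<'E'
import cv2,numpy as np
b=cv2.imread("pics/wrist_j.png")
B=cv2.resize(b[215:315,340:430],None,fx=6,fy=6,interpolation=cv2.INTER_CUBIC)
cv2.imwrite("pics/z4.png",B)
from h import *;import pickle
c=pickle.load(open("pics/wrist_j.pkl","rb"))
for z in (.199,.203,.206,.213): print(z,"tip",proj(c,[.513,-.1601,z]),"lip corner",proj(c,[.486,-.1531,z]))
o=ray(c,(0,0))[0];print(o)
E
```

```text
0.199 tip [[371.12328411 289.6323767 ]] lip corner [[369.06961636 285.86629038]]
0.203 tip [[378.06657222 291.31712327]] lip corner [[376.95502946 287.74994949]]
0.206 tip [[383.34720611 292.59843692]] lip corner [[382.96376249 289.18530925]]
0.213 tip [[395.91952927 295.64903457]] lip corner [[397.30998489 292.6123196 ]]
[ 0.29415866 -0.11705346  0.20944419]
```

View pics/z4.png

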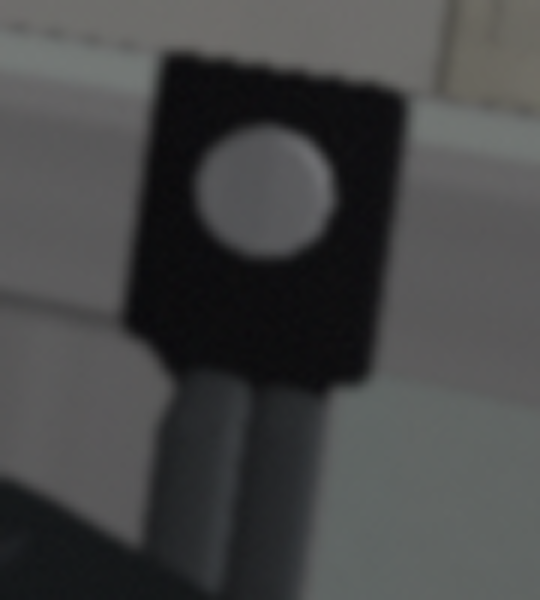

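```bash
python3 - <<'E'
from h import *;import pickle
yaw=.018486;xa=np.array([np.cos(yaw),np.sin(yaw),0]);m0=np.array([.48853,-.28908,0])
def pl(n,px,off):
    c=pickle.load(open(f"pics/{n}.pkl","rb"));o,d=ray(c,px);m=m0+off*xa;return (o+d*(xa@(m-o))/(xa@d)).round(4)
cj=lambda x,y:(340+x/6,215+y/6)
for nm,p in dict(low_taper=(125,325),up_taper=(370,380),low_top=(163,55),up_top=(407,97)).items(): print(nm,[pl("wrist_j",cj(*p),o) for o in (.024,.027)])
for nm,p in dict(screw=(267,190)).items(): print(nm,[pl("wrist_j",cj(*p),o) for o in (.018,.021)])
cb=lambda x,y:(70+(x-400)/5,135+y/4.6)
for nm,p in dict(up_taper=(668,95),low_taper=(700,213),tip=(753,143),up_left=(450,100)).items(): print("b",nm,[pl("wrist_b",cb(*p),o) for o in (.024,.027,.03)])
print("lip j",[ (pl("wrist_j",cj(162,385),0)),pl("wrist_j",cj(150,510),0)])
E
```

```text
low_taper [array([ 0.5099, -0.1489,  0.1917]), array([ 0.513 , -0.1494,  0.1914])]
up_taper [array([ 0.5099, -0.149 ,  0.2146]), array([ 0.513 , -0.1494,  0.2147])]
low_top [array([ 0.5094, -0.1213,  0.1915]), array([ 0.5124, -0.1214,  0.1912])]
up_top [array([ 0.5094, -0.1214,  0.2142]), array([ 0.5124, -0.1215,  0.2143])]
screw [array([ 0.5036, -0.1324,  0.2032]), array([ 0.5066, -0.1326,  0.2031])]
b up_taper [array([ 0.51  , -0.1522,  0.2147]), array([ 0.513 , -0.1505,  0.2123]), array([ 0.5159, -0.1489,  0.2099])]
b low_taper [array([ 0.51  , -0.1503,  0.1914]), array([ 0.5129, -0.1486,  0.1886]), array([ 0.5159, -0.1469,  0.1858])]
b tip [array([ 0.5102, -0.1614,  0.2057]), array([ 0.5131, -0.1599,  0.2032]), array([ 0.5161, -0.1584,  0.2006])]
b up_left [array([ 0.5095, -0.1225,  0.2135]), array([ 0.5124, -0.1204,  0.2111]), array([ 0.5154, -0.1182,  0.2087])]
lip j [array([ 0.486 , -0.1499,  0.1975]), array([ 0.4862, -0.161 ,  0.198 ])]
```

The level view gives the pointer plate spanning z 0.1916–0.2144 with its screw at 0.203, so the tip is at 0.203. The lip's underside is at 0.198–0.199, so it needs about 4.7 mm more, which means a TCP z of 0.2543 in the earlier push pose.

Emit:
{"op": "carry_out", "data": {
  "motion": [
    {"jaw": -1, "tx": 0, "ty": 0, "tz": 0, "wx": 0, "wy": 0, "wz": 10},
    {"jaw": -1, "tx": 0, "ty": 0, "tz": 0, "wx": 0, "wy": 0, "wz": 10},
    {"jaw": -1, "tx": 0, "ty": 0, "tz": 0, "wx": 0, "wy": 0, "wz": 10},
    {"jaw": -1, "tx": 0, "ty": 0, "tz": 0, "wx": 0, "wy": 0, "wz": 10},
    {"jaw": -1, "tx": 0, "ty": 0, "tz": 0, "wx": 0, "wy": 0, "wz": 10},
    {"jaw": -1, "tx": 0, "ty": 0, "tz": 0, "wx": 0, "wy": 0, "wz": 10},
    {"jaw": -1, "tx": 0, "ty": 0, "tz": 0, "wx": 0, "wy": 0, "wz": 10},
    {"jaw": -1, "tx": 0, "ty": 0, "tz": 0, "wx": 0, "wy": 0, "wz": 10},
    {"jaw": -1, "tx": 0, "ty": 0, "tz": 0, "wx": 0, "wy": 0, "wz": 10},
    {"jaw": -1, "tx": 0, "ty": 0, "tz": 0, "wx": 0, "wy": 0, "wz": 0}
  ]
}}

```text
clock: 14.62
tcp_pos: [0.3002, -0.205, 0.2227]
orientation: [-0.104, 0.828, 0.162, 0.527]
wrist_force: [-0.0, 0.2, -0.5]
finger_gap: 0.0002
```

```bash
python3 go.py 0.30 -0.342 0.232 25 18
```

```text
world [-0.0002 -0.137   0.0093] shift in current axes cm [-1.34 12.68 -5.11] in target axes cm [-0.96 13.03 -4.25] rotvec deg [-3.84  0.06  1.67] ik 0.0 [-1.29  0.29 -0.68  0.69  1.13]
now tcp [ 0.3002 -0.205   0.2227] F [-0.01  0.2  -0.46] target tip [ 0.44911734 -0.29354884  0.15888704]
```

Emit:
{"op": "carry_out", "data": {
  "motion": [
    {"jaw": -1, "tx": -0.34, "ty": 3.2, "tz": -1.28, "wx": 0, "wy": 0, "wz": 0},
    {"jaw": -1, "tx": -0.33, "ty": 3.2, "tz": -1.28, "wx": 0, "wy": 0, "wz": 0},
    {"jaw": -1, "tx": -0.33, "ty": 3.2, "tz": -1.28, "wx": 0, "wy": 0, "wz": 0},
    {"jaw": -1, "tx": -0.34, "ty": 3.1, "tz": -1.27, "wx": 0, "wy": 0, "wz": 0},
    {"jaw": -1, "tx": 0, "ty": 0, "tz": 0, "wx": -3.8, "wy": 0, "wz": 1.7},
    {"jaw": -1, "tx": 0, "ty": 0, "tz": 0, "wx": 0, "wy": 0, "wz": 0}
  ]
}}

```text
clock: 15.38
tcp_pos: [0.2998, -0.3419, 0.2319]
orientation: [-0.084, 0.833, 0.133, 0.53]
wrist_force: [-0.0, 0.5, 0.5]
finger_gap: 0.0001
```

```bash
python3 go.py 0.3563 -0.326 0.236 25 18
```

```text
world [0.0565 0.0159 0.0041] shift in current axes cm [2.85 0.24 5.14] in target axes cm [2.85 0.24 5.14] rotvec deg [-0.03  0.07  0.14] ik 0.0 [-1.16  0.25 -0.73  0.38  1.12]
now tcp [ 0.2998 -0.3419  0.2319] F [-0.    0.47  0.48] target tip [ 0.50541734 -0.27754884  0.16288704]
```

Emit:
{"op": "carry_out", "data": {
  "motion": [
    {"jaw": -1, "tx": 0.7, "ty": 0.06, "tz": 1.28, "wx": 0, "wy": 0, "wz": 0},
    {"jaw": -1, "tx": 0.7, "ty": 0.06, "tz": 1.28, "wx": 0, "wy": 0, "wz": 0},
    {"jaw": -1, "tx": 0.7, "ty": 0.06, "tz": 1.28, "wx": 0, "wy": 0, "wz": 0},
    {"jaw": -1, "tx": 0.7, "ty": 0.06, "tz": 1.28, "wx": 0, "wy": 0, "wz": 0},
    {"jaw": -1, "tx": 0, "ty": 0, "tz": 0, "wx": 0, "wy": 0, "wz": 0},
    {"jaw": -1, "tx": 0, "ty": 0, "tz": 0, "wx": 0, "wy": 0, "wz": 0}
  ]
}}

```text
clock: 16.12
tcp_pos: [0.3559, -0.3259, 0.2357]
orientation: [-0.085, 0.833, 0.132, 0.53]
wrist_force: [0.0, 0.1, -0.2]
finger_gap: -0.0003
```

Emit:
{"op": "carry_out", "data": {
  "motion": [
    {"jaw": -1, "tx": 0.27, "ty": 0, "tz": -0.13, "wx": 0, "wy": 0, "wz": 0},
    {"jaw": -1, "tx": 0.27, "ty": 0, "tz": -0.13, "wx": 0, "wy": 0, "wz": 0},
    {"jaw": -1, "tx": 0.27, "ty": 0, "tz": -0.13, "wx": 0, "wy": 0, "wz": 0},
    {"jaw": -1, "tx": 0.27, "ty": 0, "tz": -0.13, "wx": 0, "wy": 0, "wz": 0},
    {"jaw": -1, "tx": 0, "ty": 0, "tz": 0, "wx": 0, "wy": 0, "wz": 0}
  ]
}}

```text
clock: 16.75
tcp_pos: [0.356, -0.3265, 0.2482]
orientation: [-0.084, 0.833, 0.132, 0.53]
wrist_force: [-0.5, -0.3, -0.0]
finger_gap: 0.0001
```

Emit:
{"op": "carry_out", "data": {
  "motion": [
    {"jaw": -1, "tx": 0.18, "ty": 0, "tz": -0.08, "wx": 0, "wy": 0, "wz": 0},
    {"jaw": -1, "tx": 0.18, "ty": 0, "tz": -0.08, "wx": 0, "wy": 0, "wz": 0},
    {"jaw": -1, "tx": 0.18, "ty": 0, "tz": -0.08, "wx": 0, "wy": 0, "wz": 0},
    {"jaw": -1, "tx": 0, "ty": 0, "tz": 0, "wx": 0, "wy": 0, "wz": 0},
    {"jaw": -1, "tx": 0, "ty": 0, "tz": 0, "wx": 0, "wy": 0, "wz": 0}
  ]
}}

```text
clock: 17.38
tcp_pos: [0.356, -0.3262, 0.2534]
orientation: [-0.084, 0.833, 0.132, 0.53]
wrist_force: [-0.4, -0.2, -5.0]
finger_gap: 0.0004
```

Emit:
{"op": "carry_out", "data": {
  "motion": [
    {"jaw": -1, "tx": 0.09, "ty": 0, "tz": -0.04, "wx": 0, "wy": 0, "wz": 0},
    {"jaw": -1, "tx": 0, "ty": 0, "tz": 0, "wx": 0, "wy": 0, "wz": 0},
    {"jaw": -1, "tx": 0, "ty": 0, "tz": 0, "wx": 0, "wy": 0, "wz": 0}
  ]
}}

```text
clock: 17.75
tcp_pos: [0.3561, -0.3262, 0.2547]
orientation: [-0.084, 0.833, 0.132, 0.53]
wrist_force: [-1.1, -0.7, -4.2]
finger_gap: 0.0002
```

Now I'll back off to the same viewing poses and measure again.

Emit:
{"op": "carry_out", "data": {
  "motion": [
    {"jaw": -1, "tx": -0.45, "ty": 0, "tz": 0.21, "wx": 0, "wy": 0, "wz": 0},
    {"jaw": -1, "tx": -0.45, "ty": 0, "tz": 0.21, "wx": 0, "wy": 0, "wz": 0},
    {"jaw": -1, "tx": -1.2, "ty": 0, "tz": -2.6, "wx": 0, "wy": 0, "wz": 0},
    {"jaw": -1, "tx": -1.2, "ty": 0, "tz": -2.6, "wx": 0, "wy": 0, "wz": 0},
    {"jaw": -1, "tx": 2.2, "ty": -2, "tz": -0.5, "wx": 0, "wy": 0, "wz": 0},
    {"jaw": -1, "tx": 2.2, "ty": -2, "tz": -0.5, "wx": 0, "wy": 0, "wz": 0},
    {"jaw": -1, "tx": 0, "ty": 0, "tz": 0, "wx": 0, "wy": 0, "wz": 0},
    {"jaw": -1, "tx": 0, "ty": 0, "tz": 0, "wx": 0, "wy": 0, "wz": 0}
  ]
}}

```text
clock: 18.75
tcp_pos: [0.2986, -0.3036, 0.2891]
orientation: [-0.084, 0.833, 0.133, 0.53]
wrist_force: [0.2, 0.4, -0.4]
finger_gap: 0.0003
```

```bash
python3 snap.py k wrist; python3 - <<'E'
import cv2
b=cv2.imread("pics/wrist_k.png")
cv2.imwrite("pics/z5.png",cv2.resize(b[115:215,90:210],None,fx=6,fy=6,interpolation=cv2.INTER_CUBIC))
E
```

```text
{'clock': np.float64(18.75), 'tcp_pos': array([ 0.2986, -0.3036,  0.2891]), 'orientation': array([-0.0836,  0.8332,  0.1326,  0.5303]), 'joint_pos': array([-1.269 ,  0.1277, -0.701 ,  0.7687,  1.1332,  1.54  ]), 'wrist_force': array([ 0.2104,  0.3916, -0.4151])}
```

View pics/z5.png

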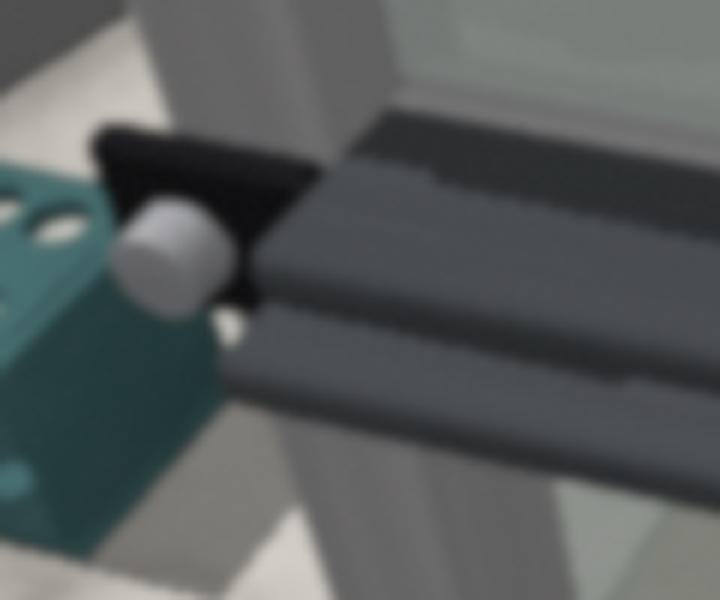

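```bash
python3 - <<'E'
from lipz import *
k=ld("wrist_k");print(lipz(k,[(90+222/6,115+390/6,'l'),(90+700/6,115+502/6,'e')]))
i=ld("wrist_i");print(lipz(i,[(126.3,178,'l'),(90+700/6,115+488/6,'e')]))
E
python3 go.py 0.30 -0.20 0.22 25 22
```

```text
[array([0.1363, 0.2034]), array([0.0802, 0.2028])]
[array([0.1368, 0.199 ]), array([0.0804, 0.1989])]
world [ 0.0014  0.1036 -0.0688] shift in current axes cm [-4.81 -9.81  5.94] in target axes cm [-4.54 -9.55  6.55] rotvec deg [ 3.6   0.07 -1.65] ik 0.0 [-1.16  0.1  -0.98  0.43  1.13]
now tcp [ 0.2986 -0.3036  0.2888] F [-0.17 -0.11 -0.15] target tip [ 0.44537431 -0.14126497  0.14688704]
```

The underside is now at 0.203 from this view, matching the pointer tip at 0.203, and the sash is released. Next I'll rise, turn the tool down and go to view the fan button.

Emit:
{"op": "carry_out", "data": {
  "motion": [
    {"jaw": -1, "tx": 3.3, "ty": 0, "tz": -2, "wx": 0, "wy": 0, "wz": 0},
    {"jaw": -1, "tx": 3.3, "ty": 0, "tz": -2, "wx": 0, "wy": 0, "wz": 0},
    {"jaw": -1, "tx": 3.3, "ty": 0, "tz": -1.5, "wx": 0, "wy": 0, "wz": 0},
    {"jaw": -1, "tx": 0, "ty": 0, "tz": 0, "wx": 0, "wy": -10, "wz": 0},
    {"jaw": -1, "tx": 0, "ty": 0, "tz": 0, "wx": 0, "wy": -10, "wz": 0},
    {"jaw": -1, "tx": 0, "ty": 0, "tz": 0, "wx": 0, "wy": -10, "wz": 0},
    {"jaw": -1, "tx": 0, "ty": 0, "tz": 0, "wx": 0, "wy": -10, "wz": 0},
    {"jaw": -1, "tx": 0, "ty": 0, "tz": 0, "wx": 0, "wy": -10, "wz": 0},
    {"jaw": -1, "tx": 0, "ty": 0, "tz": 0, "wx": 0, "wy": -10, "wz": 0},
    {"jaw": -1, "tx": 0, "ty": 0, "tz": 0, "wx": 0, "wy": -5, "wz": 0},
    {"jaw": -1, "tx": 0, "ty": 0, "tz": 0, "wx": 0, "wy": 0, "wz": 0}
  ]
}}

```text
clock: 20.18
tcp_pos: [0.2918, -0.3059, 0.4013]
orientation: [-0.001, 0.988, 0.157, -0.0]
wrist_force: [1.1, -0.4, -0.4]
finger_gap: -0.0
```

```bash
python3 go.py 0.40 0.05 0.38 90 18
```

```text
world [ 0.1082  0.3559 -0.0213] shift in current axes cm [ 21.35 -30.46   2.17] in target axes cm [ 21.29 -30.5    2.13] rotvec deg [-0.1   0.02  0.11] ik 0.0 [-0.08 -0.01 -0.4   1.18  0.  ]
now tcp [ 0.2918 -0.3059  0.4013] F [ 1.06 -0.39 -0.43] target tip [0.4   0.05  0.207]
```

Emit:
{"op": "carry_out", "data": {
  "motion": [
    {"jaw": -1, "tx": 2.1, "ty": -3, "tz": 0.2, "wx": 0, "wy": 0, "wz": 0},
    {"jaw": -1, "tx": 2.1, "ty": -3, "tz": 0.2, "wx": 0, "wy": 0, "wz": 0},
    {"jaw": -1, "tx": 2.1, "ty": -3, "tz": 0.2, "wx": 0, "wy": 0, "wz": 0},
    {"jaw": -1, "tx": 2.1, "ty": -3, "tz": 0.2, "wx": 0, "wy": 0, "wz": 0},
    {"jaw": -1, "tx": 2.1, "ty": -3, "tz": 0.2, "wx": 0, "wy": 0, "wz": 0},
    {"jaw": -1, "tx": 2.1, "ty": -3, "tz": 0.2, "wx": 0, "wy": 0, "wz": 0},
    {"jaw": -1, "tx": 2.1, "ty": -3, "tz": 0.2, "wx": 0, "wy": 0, "wz": 0},
    {"jaw": -1, "tx": 2.1, "ty": -3, "tz": 0.2, "wx": 0, "wy": 0, "wz": 0},
    {"jaw": -1, "tx": 2.1, "ty": -3, "tz": 0.2, "wx": 0, "wy": 0, "wz": 0},
    {"jaw": -1, "tx": 2.1, "ty": -3, "tz": 0.2, "wx": 0, "wy": 0, "wz": 0},
    {"jaw": -1, "tx": 0, "ty": 0, "tz": 0, "wx": 0, "wy": 0, "wz": 0},
    {"jaw": -1, "tx": 0, "ty": 0, "tz": 0, "wx": 0, "wy": 0, "wz": 0}
  ]
}}

```text
clock: 21.68
tcp_pos: [0.3978, 0.0445, 0.3816]
orientation: [-0.0, 0.988, 0.157, -0.001]
wrist_force: [0.0, -0.1, 0.4]
finger_gap: 0.0002
```

```bash
python3 snap.py l wrist side
```

```text
{'clock': np.float64(21.675), 'tcp_pos': array([0.3978, 0.0445, 0.3816]), 'orientation': array([-4.000e-04,  9.876e-01,  1.568e-01, -8.000e-04]), 'joint_pos': array([-9.0000e-02, -1.4800e-02, -4.0100e-01,  1.1863e+00,  5.0000e-04,
        2.7368e+00]), 'wrist_force': array([ 0.0153, -0.1146,  0.3993])}
```

View pics/wrist_l.png

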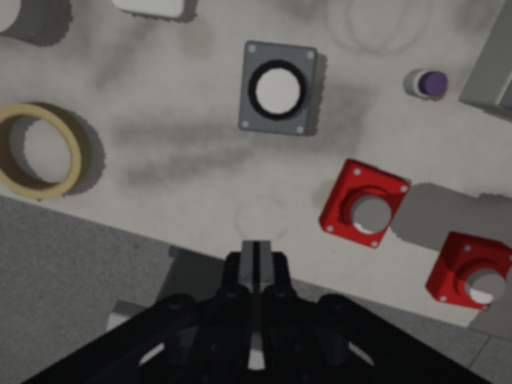

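View pics/side_l.png

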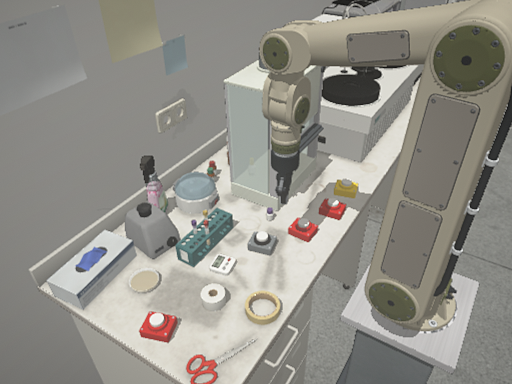

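The wrist view shows the grey switch with its white button at (278,90) and the red decoys at (370,213) and (486,285).

```bash
python3 - <<'E'
from h import *;import pickle
c=pickle.load(open("pics/wrist_l.pkl","rb"));im=cv2.imread("pics/wrist_l.png")
g=im[60:125,245:312];m=((g.min(2)>165)*255).astype(np.uint8)
n,l,s,ce=cv2.connectedComponentsWithStats(m);k=1+s[1:,4].argmax();px=ce[k]+[245,60];print(px,s[k])
print(onz(c,px,.05), [onz(eyes.calibration("top"),(249.2,213.2),.05)])
P=onz(c,px,.05)
print(tri([(c,px),(eyes.calibration("top"),(249.2,213.2)),(eyes.calibration("side"),(262.3,236.5))]))
E
python3 go.py 0.464 0.050 0.28 90 18
```

```text
world [ 0.0663  0.006  -0.1018] shift in current axes cm [ 6.51  1.48 10.17] in target axes cm [ 6.49  1.48 10.18] rotvec deg [-0.04  0.07 -0.05] ik 0.0 [-0.06  0.19 -0.44  0.94  0.  ]
now tcp [0.3977 0.044  0.3818] F [0.01 0.49 0.55] target tip [0.464 0.05  0.107]Traceback (most recent call last):
  File "<stdin>", line 4, in <module>
ValueError: attempt to get argmax of an empty sequence
```

```bash
python3 - <<'E'
from h import *;import pickle
c=pickle.load(open("pics/wrist_l.pkl","rb"));im=cv2.imread("pics/wrist_l.png")
g=im[60:125,250:306];print(g.min(2).max());m=((g.min(2)>135)*255).astype(np.uint8)
n,l,s,ce=cv2.connectedComponentsWithStats(m);k=1+s[1:,4].argmax();px=ce[k]+[250,60];print(px,s[k])
print(onz(c,px,.05), [onz(eyes.calibration("top"),(249.2,213.2),.05)])
print(tri([(c,px),(eyes.calibration("top"),(249.2,213.2)),(eyes.calibration("side"),(262.3,236.5))]))
E
```

```text
163
[277.36057348  90.62580645] [   7    9   41   44 1395]
[0.46953474 0.0499153  0.05      ] [array([0.46632231, 0.04734295, 0.05      ])]
[0.46798924 0.04807789 0.04201566]
```

Emit:
{"op": "carry_out", "data": {
  "motion": [
    {"jaw": -1, "tx": 2.3, "ty": 0.57, "tz": 2.4, "wx": 0, "wy": 0, "wz": 0},
    {"jaw": -1, "tx": 2.3, "ty": 0.57, "tz": 2.4, "wx": 0, "wy": 0, "wz": 0},
    {"jaw": -1, "tx": 2.3, "ty": 0.57, "tz": 2.4, "wx": 0, "wy": 0, "wz": 0},
    {"jaw": -1, "tx": 0, "ty": 0, "tz": 2.4, "wx": 0, "wy": 0, "wz": 0},
    {"jaw": -1, "tx": 0, "ty": 0, "tz": 2.3, "wx": 0, "wy": 0, "wz": 0},
    {"jaw": -1, "tx": 0, "ty": 0, "tz": 0, "wx": 0, "wy": 0, "wz": 0}
  ]
}}

```text
clock: 22.52
tcp_pos: [0.4676, 0.0489, 0.2614]
orientation: [-0.001, 0.988, 0.156, -0.002]
wrist_force: [-0.3, -0.6, 0.2]
finger_gap: 0.0001
```

```bash
python3 snap.py m wrist side; python3 - <<'E'
from h import *
a=cv2.imread("pics/wrist_m.png");s=cv2.imread("pics/side_m.png")
cv2.imwrite("pics/z6.png",np.hstack([a[:,100:420],cv2.resize(s[190:286,220:300],None,fx=4,fy=4,interpolation=cv2.INTER_CUBIC)]))
S=get_state()
import pickle;c=pickle.load(open("pics/wrist_m.pkl","rb"))
for P in ([.4685,.0492,.05],[.4695,.05,.05]): print(proj(c,P))
c=pickle.load(open("pics/side_m.pkl","rb"));t=S['tcp_pos']-[0,0,.173];print("tip",t,proj(c,t),proj(c,[.4685,.0492,.05]))
E
```

```text
{'clock': np.float64(22.525), 'tcp_pos': array([0.4676, 0.0489, 0.2614]), 'orientation': array([-5.000e-04,  9.878e-01,  1.558e-01, -2.400e-03]), 'joint_pos': array([-0.0669,  0.2126, -0.459 ,  0.9041, -0.    ,  2.7619]), 'wrist_force': array([-0.3169, -0.6043,  0.1613])}
[[258.49424146 220.50547576]]
[[257.72407489 218.62864407]]
tip [0.46864437 0.04910112 0.09042627] [[261.57282477 225.33342722]] [[261.72260004 234.90031323]]
```

View pics/z6.png

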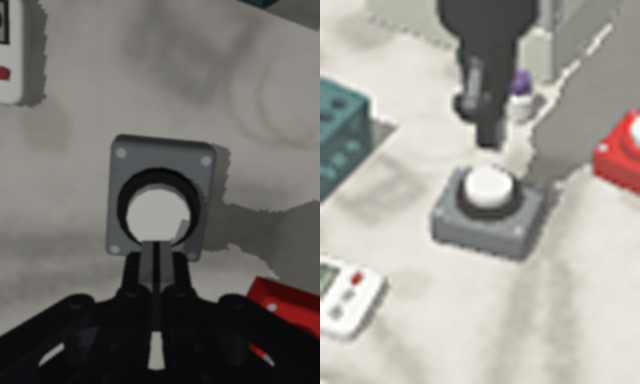

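```bash
python3 - <<'E'
from h import *;import pickle
c=pickle.load(open("pics/wrist_m.pkl","rb"))
print(onz(c,(259,215),.05),onz(c,(227,215),.05),onz(c,(291,215),.05),onz(c,(259,183),.05))
E
python3 go.py .4705 .0492 .2326 90 18
```

```text
[0.47191827 0.05000564 0.05      ] [0.46617707 0.06773822 0.05      ] [0.47765905 0.03227434 0.05      ] [0.49051921 0.05608588 0.05      ]
world [ 0.0019  0.0001 -0.0308] shift in current axes cm [0.18 0.05 3.08] in target axes cm [0.18 0.05 3.08] rotvec deg [-0.01  0.05 -0.04] ik 0.0 [-0.07  0.25 -0.5   0.83  0.  ]
now tcp [0.4686 0.0491 0.2634] F [ 0.33 -0.12 -0.05] target tip [0.4705 0.0492 0.0596]
```

Emit:
{"op": "carry_out", "data": {
  "motion": [
    {"jaw": -1, "tx": 0.2, "ty": 0.05, "tz": 1, "wx": 0, "wy": 0, "wz": 0},
    {"jaw": -1, "tx": 0, "ty": 0, "tz": 1, "wx": 0, "wy": 0, "wz": 0},
    {"jaw": -1, "tx": 0, "ty": 0, "tz": 1, "wx": 0, "wy": 0, "wz": 0},
    {"jaw": -1, "tx": 0, "ty": 0, "tz": 0.5, "wx": 0, "wy": 0, "wz": 0},
    {"jaw": -1, "tx": 0, "ty": 0, "tz": 0, "wx": 0, "wy": 0, "wz": 0}
  ]
}}

```text
clock: 23.25
tcp_pos: [0.4702, 0.05, 0.2273]
orientation: [-0.0, 0.988, 0.157, -0.001]
wrist_force: [-0.6, -0.3, 0.1]
finger_gap: -0.0002
```

Emit:
{"op": "carry_out", "data": {
  "motion": [
    {"jaw": -1, "tx": 0, "ty": 0, "tz": 0.25, "wx": 0, "wy": 0, "wz": 0},
    {"jaw": -1, "tx": 0, "ty": 0, "tz": 0.25, "wx": 0, "wy": 0, "wz": 0},
    {"jaw": -1, "tx": 0, "ty": 0, "tz": 0.2, "wx": 0, "wy": 0, "wz": 0},
    {"jaw": -1, "tx": 0, "ty": 0, "tz": 0, "wx": 0, "wy": 0, "wz": 0}
  ]
}}

```text
clock: 23.75
tcp_pos: [0.4707, 0.0499, 0.2211]
orientation: [0.0, 0.988, 0.157, -0.0]
wrist_force: [0.9, -0.1, 1.7]
finger_gap: -0.0001
```

Emit:
{"op": "carry_out", "data": {
  "motion": [
    {"jaw": -1, "tx": 0, "ty": 0, "tz": 0.2, "wx": 0, "wy": 0, "wz": 0},
    {"jaw": -1, "tx": 0, "ty": 0, "tz": 0.15, "wx": 0, "wy": 0, "wz": 0},
    {"jaw": -1, "tx": 0, "ty": 0, "tz": 0, "wx": 0, "wy": 0, "wz": 0}
  ]
}}

```text
clock: 24.12
tcp_pos: [0.4707, 0.0499, 0.2175]
orientation: [0.0, 0.988, 0.157, -0.0]
wrist_force: [-0.3, 0.5, 3.5]
finger_gap: -0.0
```

Emit:
{"op": "carry_out", "data": {
  "motion": [
    {"jaw": -1, "tx": 0, "ty": 0, "tz": 0.1, "wx": 0, "wy": 0, "wz": 0},
    {"jaw": -1, "tx": 0, "ty": 0, "tz": 0.05, "wx": 0, "wy": 0, "wz": 0},
    {"jaw": -1, "tx": 0, "ty": 0, "tz": 0, "wx": 0, "wy": 0, "wz": 0},
    {"jaw": -1, "tx": 0, "ty": 0, "tz": 0, "wx": 0, "wy": 0, "wz": 0}
  ]
}}

```text
clock: 24.62
tcp_pos: [0.4707, 0.05, 0.2172]
orientation: [0.0, 0.988, 0.157, 0.0]
wrist_force: [-3.0, 0.3, 15.2]
finger_gap: 0.0001
```

It bottomed at 15 N with the tip at 44 mm, which is the expected full depth. I'll release and back away.

Emit:
{"op": "carry_out", "data": {
  "motion": [
    {"jaw": -1, "tx": 0, "ty": 0, "tz": -0.5, "wx": 0, "wy": 0, "wz": 0},
    {"jaw": -1, "tx": 0, "ty": 0, "tz": -1, "wx": 0, "wy": 0, "wz": 0},
    {"jaw": -1, "tx": 0, "ty": 0, "tz": -2, "wx": 0, "wy": 0, "wz": 0},
    {"jaw": -1, "tx": 0, "ty": 0, "tz": -3, "wx": 0, "wy": 0, "wz": 0},
    {"jaw": -1, "tx": 0, "ty": 0, "tz": -4, "wx": 0, "wy": 0, "wz": 0},
    {"jaw": -1, "tx": -3, "ty": 0, "tz": -3, "wx": 0, "wy": 0, "wz": 0},
    {"jaw": -1, "tx": -3, "ty": 0, "tz": -3, "wx": 0, "wy": 0, "wz": 0},
    {"jaw": -1, "tx": 0, "ty": 0, "tz": 0, "wx": 0, "wy": 0, "wz": 0},
    {"jaw": -1, "tx": 0, "ty": 0, "tz": 0, "wx": 0, "wy": 0, "wz": 0}
  ]
}}

```text
clock: 25.75
tcp_pos: [0.4137, 0.0314, 0.3806]
orientation: [-0.0, 0.988, 0.157, -0.001]
wrist_force: [1.0, -0.4, -1.3]
finger_gap: -0.0003
```

```bash
python3 snap.py n wrist side top; python3 - <<'E'
from h import *
a=cv2.imread("pics/wrist_n.png");s=cv2.imread("pics/side_n.png");t=cv2.imread("pics/top_n.png")
cv2.imwrite("pics/z7.png",np.hstack([s[:,:400],a[:,:400]]));cv2.imwrite("pics/z8.png",cv2.resize(s[125:265,200:350],None,fx=4,fy=4,interpolation=cv2.INTER_CUBIC))
E
```

```text
{'clock': np.float64(25.75), 'tcp_pos': array([0.4137, 0.0314, 0.3806]), 'orientation': array([-0.000e+00,  9.877e-01,  1.566e-01, -5.000e-04]), 'joint_pos': array([-1.1820e-01,  1.4200e-02, -3.7440e-01,  1.1832e+00, -3.0000e-04,
        2.7089e+00]), 'wrist_force': array([ 1.0344, -0.3913, -1.274 ])}
```

View pics/z7.png

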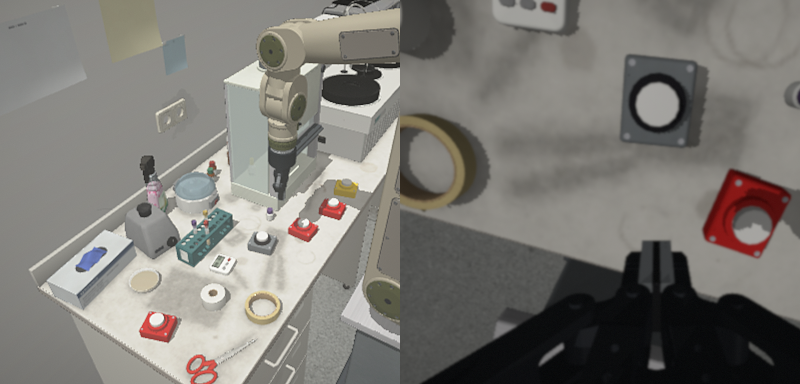

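View pics/z8.png

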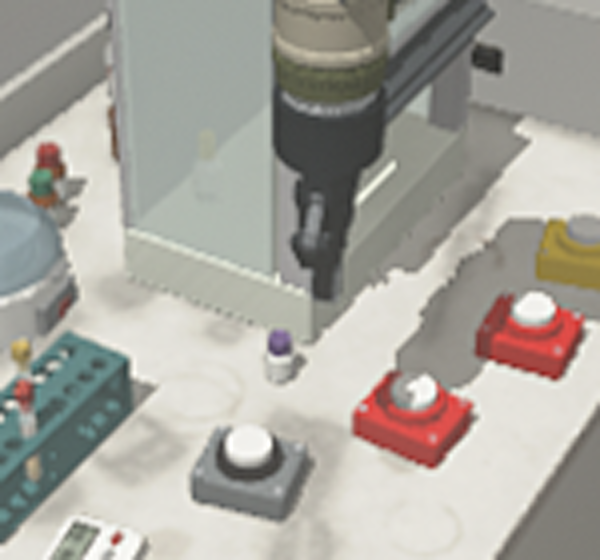

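The button is back out at side (262,236), and the vial, timer and roll haven't moved. The gripper hides the pointer, so I'll step aside for one last look at the sash.

Emit:
{"op": "carry_out", "data": {
  "motion": [
    {"jaw": -1, "tx": -1, "ty": -4, "tz": -1, "wx": 0, "wy": 0, "wz": 0},
    {"jaw": -1, "tx": -1, "ty": -4, "tz": -1, "wx": 0, "wy": 0, "wz": 0},
    {"jaw": -1, "tx": -1, "ty": -4, "tz": -1, "wx": 0, "wy": 0, "wz": 0},
    {"jaw": -1, "tx": -1, "ty": -4, "tz": -1, "wx": 0, "wy": 0, "wz": 0},
    {"jaw": -1, "tx": 0, "ty": 0, "tz": 0, "wx": 0, "wy": 0, "wz": 0},
    {"jaw": -1, "tx": 0, "ty": 0, "tz": 0, "wx": 0, "wy": 0, "wz": 0}
  ]
}}

```text
clock: 26.65
tcp_pos: [0.3264, 0.1713, 0.4204]
orientation: [0.0, 0.988, 0.157, -0.001]
wrist_force: [0.4, -0.4, 0.5]
finger_gap: -0.0
```

```bash
python3 snap.py o side top; python3 - <<'E'
from h import *
s=cv2.imread("pics/side_o.png");t=cv2.imread("pics/top_o.png")
cv2.imwrite("pics/z9.png",np.hstack([cv2.resize(s[115:195,255:335],None,fx=5,fy=5,interpolation=cv2.INTER_CUBIC),cv2.resize(t[140:220,270:350],None,fx=5,fy=5,interpolation=cv2.INTER_CUBIC)]))
c=eyes.calibration("side")
for z in (.198,.203,.208):print(z,proj(c,[.486,-.153,z]))
E
```

```text
{'clock': np.float64(26.65), 'tcp_pos': array([0.3264, 0.1713, 0.4204]), 'orientation': array([ 2.000e-04,  9.876e-01,  1.572e-01, -1.100e-03]), 'joint_pos': array([ 2.6470e-01, -9.3000e-02, -3.7810e-01,  1.2879e+00, -2.0000e-04,
        3.0906e+00]), 'wrist_force': array([ 0.3875, -0.4023,  0.5254])}
0.198 [[289.16470042 163.99790376]]
0.203 [[289.21165584 162.72041474]]
0.208 [[289.25882342 161.43715363]]
```

View pics/z9.png

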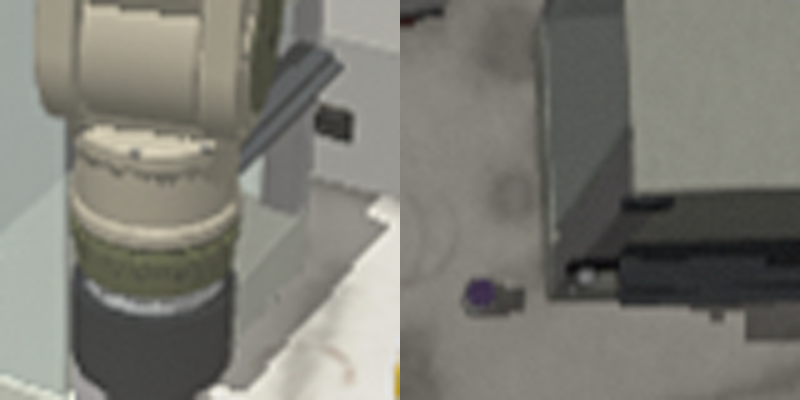

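```bash
python3 - <<'E'
from h import *
c=eyes.calibration("side")
for z in (.09,.198,.203,.208,.217):print(z,proj(c,[.491,-.425,z]))
env.hand_in()
E
```

```text
0.09 [[321.06807546 153.77277286]]
0.198 [[323.33108497 129.01304471]]
0.203 [[323.44056738 127.81519078]]
0.208 [[323.55048655 126.61255827]]
0.217 [[323.74945006 124.43568617]]
the job is handed in; nothing more can be done
```

I pushed the sash up from beneath its lip with shut fingertips, at about 4–5 N, and let go of it. Then I pressed the grey switch's button all the way down and released it. The job is handed in at about 27 s of the 67 s allowed; no verdict was reported.

- **Sash:** the last wrist-camera measurement after release put the lip's underside at about 0.203 m, and the pointer tip measured 0.203 m. I'd trust that to about 1–2 mm.
- **Button:** it stopped at its expected full depth of 44 mm above the bench, with 15 N on the wrist. Afterwards it looked fully out again.
- **Surroundings:** the vial, timer and label roll looked undisturbed. I did not check the beaker and dropper bottle inside the hood again at the end.
- **Checks that fell short:** in the last side view the arm hid the pointer, so I could only check the lip's right end. It was seen at pixel row 128.6, against 127.8 expected for 0.203 m and 129.0 for 0.198 m. That fits a raised sash but reads up to about 3 mm low, roughly one pixel in that camera. Earlier, two wrist views of the lip differed by about 1 mm.

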